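Load a spindle cartridge into a slanted bench head and strap it in

TASK

Take the wide-flanged steel spindle cartridge out of the burr stand and slide it fully home in the bore of the slanted steel head, feeling for the entry because the head is never exactly centred. Leave it there, and only then swing the retaining strap all the way to its stop over the cartridge's flange. Leave everything else on the bench where it is.

Things in the scene. Friction and masses are not known exactly. Their poses are not given: they have to be found in the camera images.
- cart_center (a point): Middle of the loose steel spindle cartridge, 86 mm long, 160 g, upright in a burr stand well. z runs foot to tang. From the foot: round shank 20 mm wide, 40 mm long, foot chamfered 1 mm wide x 2 mm high; flange 48 mm wide, 6 mm thick (3 mm below to 3 mm above this point); square tang 14 x 14 mm, 40 mm tall (ends 43 mm above this point), flats along this x and y. Hold it by the tang.
- seat: NOMINAL mouth of the bore in the slanted head; fixed to the stand. z: bore axis pointing out, 30 degrees from vertical, leaning to the stand's front; x up the slanted face, y level. Axes are true but the head is off centre: see stand. Cartridge home: flange on the face, its middle 3 mm (+-1.8) out along z.
- strap (a joint): Strap angle about a post along seat z at seat x = 44, y = 20 mm. 0 = at its stop, bar over the flange, pointing to seat -x at y = 20 mm; grows as it swings open towards seat +y (1.57 = pointing to +y); range 0 to 1.8 rad. Stays where left; about 1 N at the knob moves it. Steel bar 10 mm wide, 5 mm thick, underside 10 mm above the nominal face: passes the flange only if the cartridge is home.
- strap_knob (a point): Grip point on the black upright round knob at the strap's free end: 12 mm wide, 36 mm tall, parallel to seat z, 78 mm from the pivot axis. This point is 36 mm above the nominal bore face; the knob runs from 21 mm below it (top of the bar) to 15 mm above it.
- rack: Fixed red burr stand, a 150 x 80 mm block 30 mm high; origin at the centre of its underside. Wells 23 mm wide, 20 mm deep at x = -45 and +45 mm hold the cartridge and the slim mandrel, either way round; small burs stand along its +y edge, up to 49 mm above the bench.
- mandrel: Bystander: slim steel mandrel standing in the other well: 26 mm flange, round 10 mm neck, 76 mm tall. Origin at its foot.
- bowl: Bystander: green rubber mixing bowl, 110 mm wide, 60 mm high. Origin under its centre.
- screw: Bystander: brass articulator screw standing on its head, 22 mm wide, 45 mm high. Origin under its centre.
- tabs: Bystander: shade tab holder, white block 50 x 130 mm with a row of ceramic tabs, 49 mm high. Origin under its centre.
- jar: Bystander: white plastic jar, 56 mm wide, 60 mm high. Origin under its centre.
- model: Bystander: round plaster model with a tooth arch, 68 mm wide, 27 mm high. Origin under its centre.
- spatula: Bystander: spatula lying flat, 180 mm long. Origin under its middle.
- stand: Fixed grey stand, base 180 x 150 mm, origin under its centre. Its head is a steel block, face 64 x 64 mm, 46 mm thick, bore 21 mm wide right through, plain edge. The head is bolted rigidly but off the nominal: up to 3.5 mm either way along this frame's level x (in seat: 3 mm x with 1.75 mm -z, or -3 with +1.75) and 4.5 mm along y. The offset is not reported and varies.
Mind the look-alikes: they are no part of the job. Leave any green look-alike of the part that bears cart_center alone. What is shaped like the stand but yellow is not meant.

How it is judged:
By the outcome, as a careful person would: the job done as asked, in the order asked, and still so for the second after the job is handed in, with the robot touching nothing.
It also fails if it takes over 72 s, if anything falls off the work surface, if the arm or the gripper's body presses on something with over 40 N, if the wrist force passes 120 N, or if a joint passes its speed limit or range.

ROBOT

A 6-joint arm with a two-finger parallel gripper is mounted at the origin on the work surface. World frame = base frame: x ahead of the robot, y to its left, z up, the work surface at z = 0. Lengths are in m, angles in rad, forces in N, time in s.
With the tool pointing down it reaches from about 0.35 to 0.85 m from the base axis. Payload 8.1 kg.
Tool frame: the origin (TCP) lies between the finger pads; the fingertips stand 25 mm ahead of it and the grasp point (between the pads) lies 6 mm ahead of it (robot.tip_extent is the distance from the TCP to the fingertips, in m); z points along the fingers, y is the direction in which the jaws open and shut (so a half turn about z gives the same grasp; the last joint's range is limited). The gripper opens to 93 mm and grips with 3 to 60 N. Pads are 15 mm wide; open, the fingers measure 128 mm over their backs; the gripper's body (75 mm by 188 mm) begins 65 mm behind the grasp point.
Start: joints at [-1.359, 0.13, 1.488, -0, 1.523, -0.085], TCP at [0.175, -0.574, 0.244] pointing down, gripper open.
Joint ranges: [-2.96, 2.96], [-0.89, 2.26], [0.02, 2.5], [-1.34, 4.48], [0, 2.73], [-2.66, 2.66]. Speed limits (rad/s): [2.39, 2.39, 2.79, 3.14, 3.14, 3.14].

INTERFACE

Orientations are given as a rotation vector (axis times angle).
In Python, from plant import robot gives the robot as it stands.
- The arm moves only by the tool drive_tool, never from a script. Its argument "increments" is a list of rows, each a list of 7 numbers: the closure, from 0 (fully open) to 1 (shut), then the shift along the world's x, y, z in units of 25 mm (1.0 is 25 mm), then the turn, a rotation vector about the world's x, y, z in rad. In form: [[gripper, dx, dy, dz, rx, ry, rz], ...]. A call has 1 to 20 rows; each row is the pose to reach, as a shift and turn from the pose commanded when the call began; what a row does not reach only later rows make up. A row lasts 1/12 s, in which the tool goes at most 41.7 mm and 7.16 degrees, less where a joint would pass 70% of its speed; a pose out of reach is approached as far as the arm can. A call with a gripper value outside its range is refused whole. The fingers move at their own pace and stop on an object; "squeeze" is the grip in N (left out, the last holds). Time passes only in rows, so rows that repeat a pose let the fingers close. It gives the time, the measured TCP pose, the force and the opening at its end, in the units of the state.
- robot.read_state(): the state, without advancing time (a new reading comes with each control period).
- robot.read_camera(name): name is "scene" or "top" or "wrist"; returns a dict with "image" (420x560x3 uint8, red, green, blue), "fx", "fy", "cx", "cy" (pixels), "T" (4x4, takes a point from camera to world coordinates); the wrist camera has in their place "mount" (4x4, takes a point from camera to tool coordinates, whose origin is the TCP and whose axes are the flange's). Camera axes: x right, y down, z forward; pixel columns grow to the right and rows downward; lengths in m; the calibration is good to about 2 mm. A picture is of the moment at which its call begins: read the wrist's pose just before it. There is no depth.
- robot.close_job(): hands the job in, once; it reports no verdict.
The state is a dict: "t": time; "q": joint angles; "dq": joint speeds; "joint_torque": joint torques, N m; "tool_pos": TCP position; "orientation": TCP orientation; "force": force on the tool from outside, world axes, zero at the start; "wrist_torque": the same for the moment, N m; "opening": finger opening in m.
Only numpy, scipy, OpenCV 4.12 (cv2) and the standard library are available. Lean on these libraries where they do the work, as an engineer would, in place of code of your own. Each camera call takes 0.05 s, during which the arm holds its last target.

## Working session

There is one attempt and no reset: what is moved stays moved. The work goes in short steps, Python scripts to look and compute and a tool call to move; the robot and the scene stay as the last step left them, time stands still between calls to the robot, and variables do not carry over. Pictures are saved under pics/ and viewed, and the job is handed in when it is done.

Besides the shell and the picture viewer there is one more tool, called after "Emit:" by a JSON object that holds its "method" and its "body". drive_tool: Moves the arm, as the interface text tells. Its arguments: {"type":"object","properties":{"increments":{"type":"array"},"squeeze":{"type":"number"}},"required":["increments"]}

```bash
ls; mkdir -p pics; cat > h.py <<'E'
import numpy as np, cv2
from scipy.spatial.transform import Rotation as R
from plant import robot
def shot(n,name):
    s=robot.read_state(); c=robot.read_camera(n)
    if 'T' not in c or c.get('T') is None:
        T=np.eye(4);T[:3,:3]=R.from_rotvec(s['orientation']).as_matrix();T[:3,3]=s['tool_pos'];c['T']=T@np.array(c['mount'])
    c['T']=np.array(c['T'])
    cv2.imwrite(f'pics/{name}.png',c['image'][:,:,::-1]); np.savez(f'pics/{name}.npz',T=c['T'],k=[c['fx'],c['fy'],c['cx'],c['cy']])
    return c
def load(name):
    d=np.load(f'pics/{name}.npz');return d['T'],d['k']
def ray(name,u,v):
    T,k=load(name);d=np.array([(u-k[2])/k[0],(v-k[3])/k[1],1]);d=T[:3,:3]@d
    return T[:3,3],d/np.linalg.norm(d)
def onz(name,u,v,z):
    o,d=ray(name,u,v);return o+d*(z-o[2])/d[2]
def proj(name,P):
    T,k=load(name);P=np.atleast_2d(P);p=(P-T[:3,3])@T[:3,:3];return np.c_[p[:,0]/p[:,2]*k[0]+k[2],p[:,1]/p[:,2]*k[1]+k[3]]
def tri(*obs):
    A=np.zeros((3,3));b=np.zeros(3)
    for n,u,v in obs:
        o,d=ray(n,u,v);M=np.eye(3)-np.outer(d,d);A+=M;b+=M@o
    p=np.linalg.solve(A,b);return p,[np.linalg.norm((np.eye(3)-np.outer(ray(*o)[1],ray(*o)[1]))@(p-ray(*o)[0])) for o in obs]
def crop(name,x0,y0,x1,y1,f,out):
    im=cv2.imread(f'pics/{name}.png')[y0:y1,x0:x1];cv2.imwrite(f'pics/{out}.png',cv2.resize(im,None,fx=f,fy=f,interpolation=cv2.INTER_CUBIC))
E
python3 - <<'E'
from h import *
for n in ['scene','top','wrist']:
    c=shot(n,n+'0'); print(n,c['fx'],c['cx'],c['cy'],c['T'].round(3).tolist())
print(c['mount']);print(robot.read_state())
E
```

```text
pics
scene 535.8426760469332 279.32916221235763 209.6739553833992 [[-0.071, 0.587, -0.806, 1.488], [0.997, 0.032, -0.065, 0.079], [-0.012, -0.809, -0.588, 0.799], [0.0, 0.0, 0.0, 1.0]]
top 514.6451250455725 275.527281679598 210.6802558603609 [[0.017, -0.985, 0.173, 0.297], [-1.0, -0.02, -0.018, 0.012], [0.021, -0.173, -0.985, 1.191], [0.0, 0.0, 0.0, 1.0]]
wrist 295.5472824202888 278.68596229950873 210.62941220183785 [[0.292, -0.922, -0.254, 0.247], [-0.956, -0.283, -0.075, -0.553], [-0.003, 0.265, -0.964, 0.383], [0.0, 0.0, 0.0, 1.0]]
[[-2.28614824e-04 -9.64155422e-01 -2.65338030e-01  7.41480000e-02]
 [ 9.99999348e-01  7.64251830e-05 -1.13930306e-03  1.02625794e-03]
 [ 1.11874373e-03 -2.65338118e-01  9.64154776e-01 -1.40762387e-01]
 [ 0.00000000e+00  0.00000000e+00  0.00000000e+00  1.00000000e+00]]
{'t': 0.15, 'q': array([-1.35936975e+00,  1.30974893e-01,  1.48903605e+00, -6.43404493e-06,
        1.52301068e+00, -8.53924021e-02]), 'dq': array([-0.00182775, -0.0012663 , -0.00256927, -0.00022123,  0.00131451,
       -0.00017588]), 'joint_torque': array([ 1.22254423e-03, -5.60474789e+01, -4.92335558e+01,  7.69199361e-02,
        3.05132917e-02, -1.08465279e-04]), 'tool_pos': array([ 0.17542516, -0.57335394,  0.24283224]), 'orientation': array([-3.10564860e+00, -4.64322196e-01,  1.51361199e-04]), 'force': array([-0.41952614,  0.25377915, -0.17065148]), 'wrist_torque': array([ 0.00690376, -0.02463764, -0.00020974]), 'opening': 0.09290630890898709}
```

View pics/scene0.png

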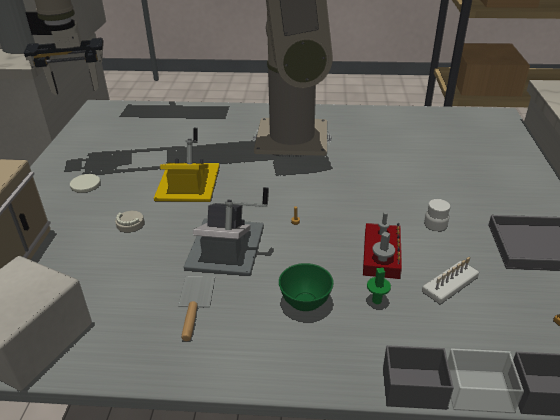

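View pics/top0.png

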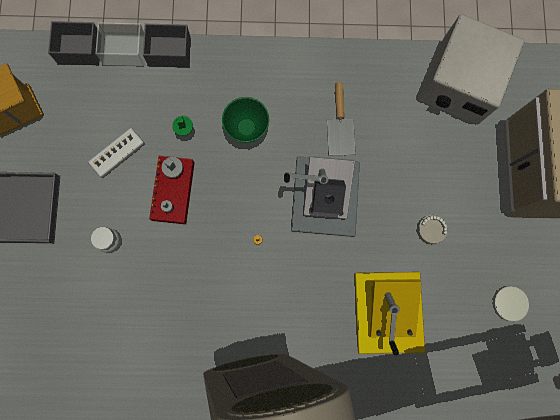

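View pics/wrist0.png

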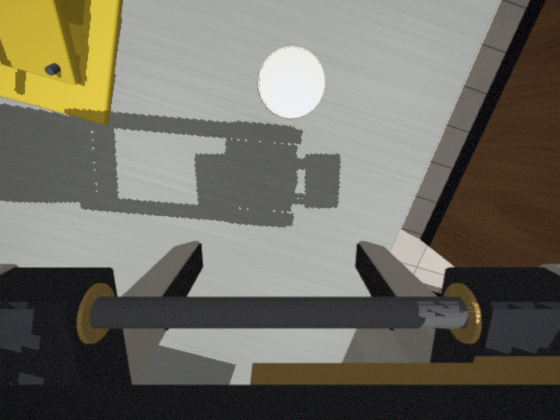

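```bash
python3 - <<'E'
from h import *
crop('top0',260,140,380,250,6,'topst'); crop('scene0',170,170,290,280,6,'scst'); crop('top0',140,140,210,235,7,'toprk'); crop('scene0',340,190,430,310,6,'scrk')
E
```

```text
(no output)
```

View pics/topst.png

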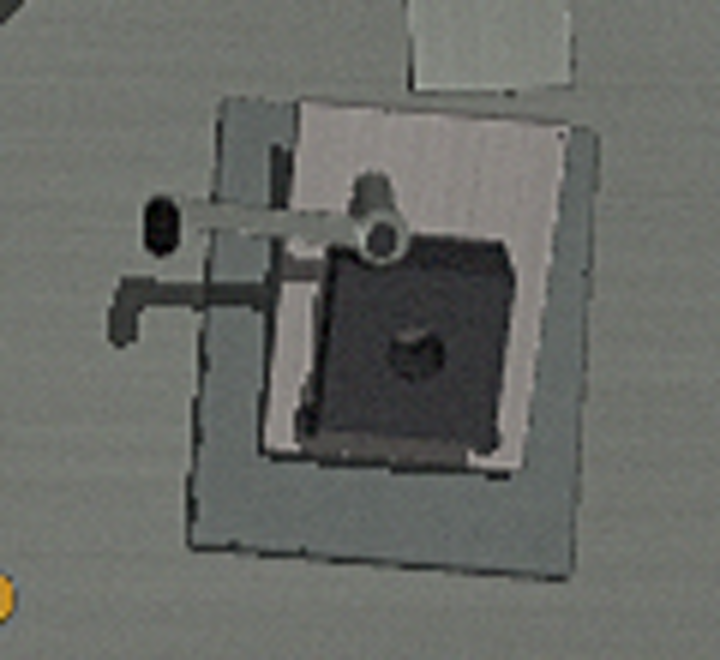

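View pics/scst.png

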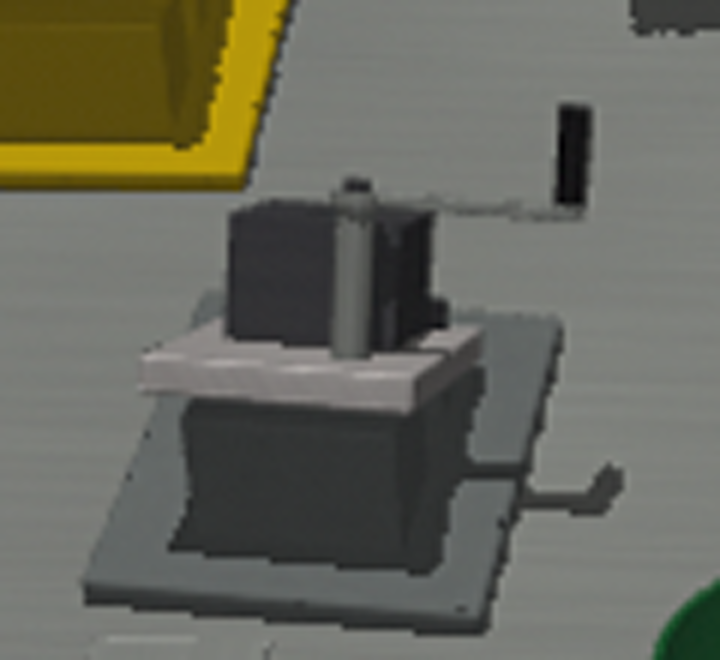

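View pics/toprk.png

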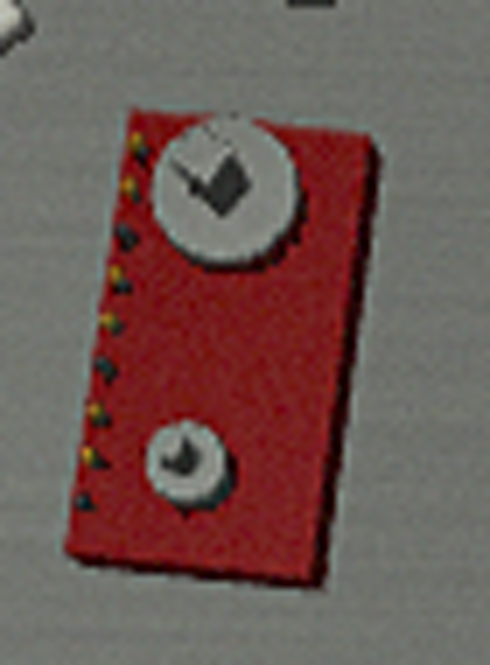

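View pics/scrk.png

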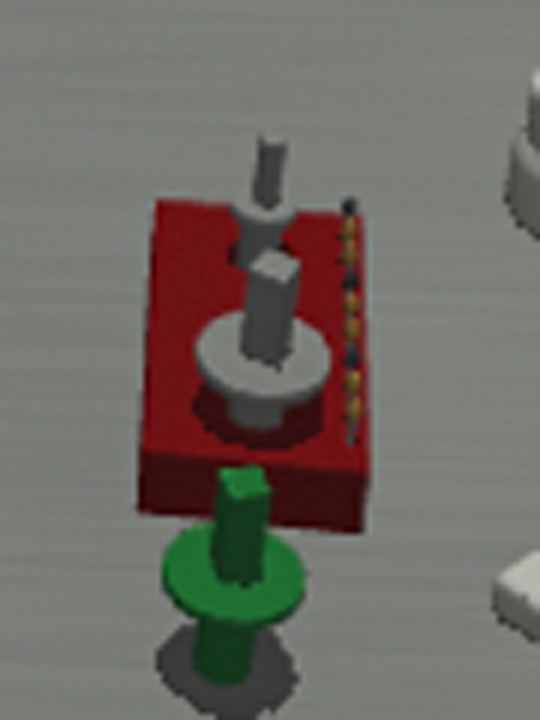

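```bash
python3 - <<'E'
from h import *
crop('top0',150,145,200,185,14,'toprk2'); crop('scene0',370,225,400,270,13,'scrk2')
sp=lambda n,x0,y0,f,u,v:(n,x0+u/f,y0+v/f)
# base corners top z~? 
for u,v in [(220,98),(598,130),(572,580),(190,548)]: print(onz('top0',260+u/6,140+v/6,0.01).round(4))
print('rack')
for u,v in [(132,108),(375,135),(322,582),(66,550)]: print(onz('top0',140+u/7,140+v/7,0.03).round(4))
print('flange',onz('top0',140+226/7,140+190/7,0.056))
print('face', tri(('top0',260+415/6-.0,140+350/6),))if 0 else None
E
```

```text
[ 0.6367 -0.0575  0.01  ]
[ 0.627  -0.2076  0.01  ]
[ 0.4472 -0.1954  0.01  ]
[ 0.4568 -0.0476  0.01  ]
rack
[0.6258 0.2642 0.03  ]
[0.6184 0.1834 0.03  ]
[0.4681 0.1939 0.03  ]
[0.477  0.2772 0.03  ]
flange [0.59172662 0.22675912 0.056     ]
```

View pics/toprk2.png

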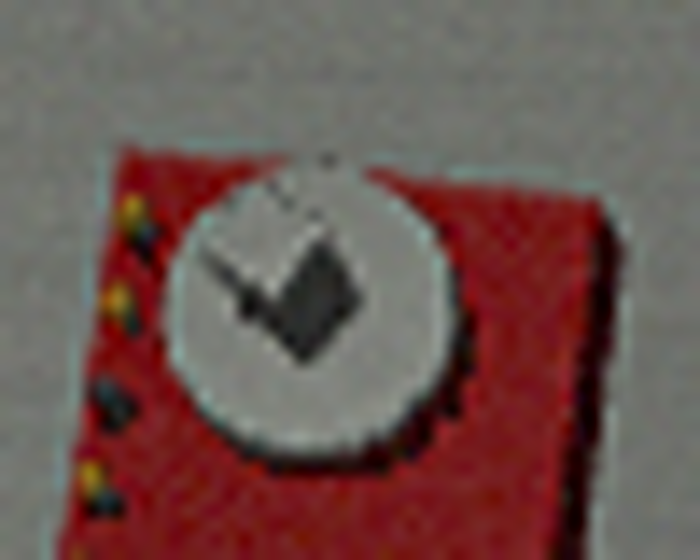

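View pics/scrk2.png

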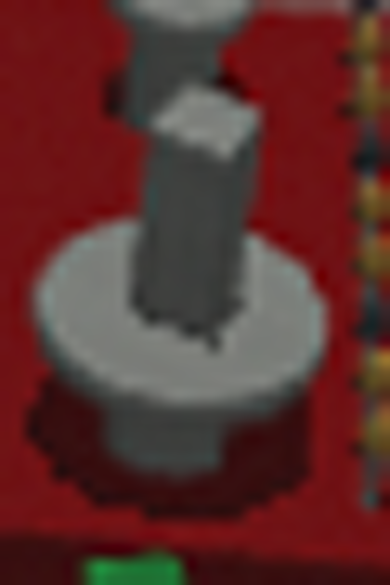

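```bash
python3 - <<'E'
from h import *
P=[onz('scene0',370+u/13,225+v/13,0.096) for u,v in [(150,122),(195,85),(262,115),(222,158)]]
P=np.array(P);print(P.round(4),P.mean(0))
for i in range(4):
    d=P[(i+1)%4]-P[i];print(np.linalg.norm(d),np.degrees(np.arctan2(d[1],d[0])))
P=np.array([onz('top0',150+u/14,145+v/14,0.096) for u,v in [(325,220),(268,180),(205,248),(260,300)]]);print(P.round(4),P.mean(0))
# tang bottom (top view) corners on flange
P=np.array([onz('top0',150+u/14,145+v/14,0.056) for u,v in [(305,365),(362,295)]]);d=P[1]-P[0];print(P,np.linalg.norm(d),np.degrees(np.arctan2(d[1],d[0])))
E
```

```text
[[0.5986 0.2221 0.096 ]
 [0.5885 0.2302 0.096 ]
 [0.5957 0.2402 0.096 ]
 [0.6072 0.2328 0.096 ]] [0.59749159 0.23131632 0.096     ]
0.012877977672254792 141.31773571497854
0.012390350677832554 54.237853114899615
0.013630677385993663 -32.9453438139432
0.01373690043576608 -128.90424018278532
[[0.5959 0.2179 0.096 ]
 [0.6021 0.2271 0.096 ]
 [0.5909 0.2364 0.096 ]
 [0.5828 0.2274 0.096 ]] [0.59291327 0.22719272 0.096     ]
[[0.58255932 0.22741596 0.056     ]
 [0.59440411 0.21883597 0.056     ]] 0.014625845325093915 -35.918390914298314
```

```bash
python3 - <<'E'
from h import *
s=robot.read_state();M=R.from_rotvec(s['orientation']).as_matrix();print(M.round(3))
print(np.degrees(np.arctan2(M[1,1],M[0,1])))
print(onz('top0',182,126,.086))
crop('top0',270,150,350,215,9,'topst2'); crop('scene0',190,180,280,245,8,'scst2')
E
```

```text
[[ 0.956  0.292 -0.   ]
 [ 0.292 -0.956  0.001]
 [ 0.    -0.001 -1.   ]]
-72.99350236371438
[0.67913453 0.20432086 0.086     ]
```

View pics/topst2.png

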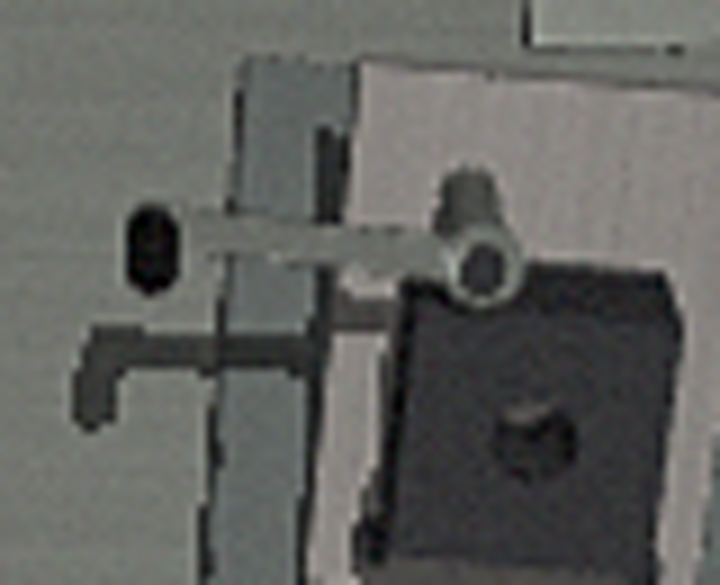

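View pics/scst2.png

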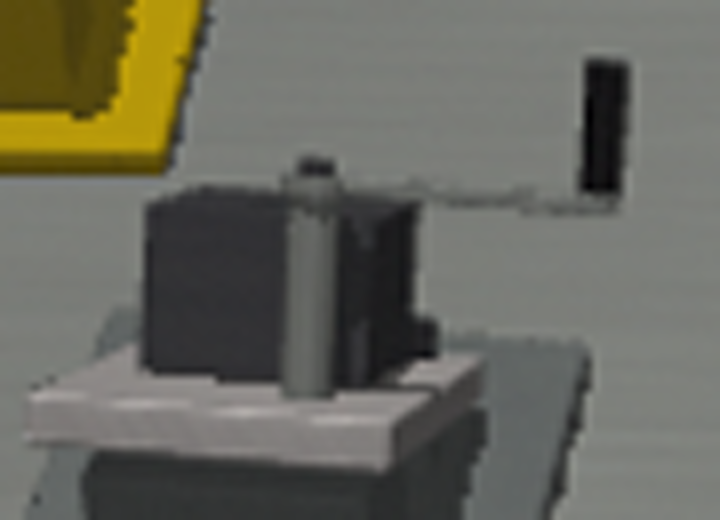

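```bash
python3 - <<'E'
from h import *
sc=lambda u,v:('scene0',190+u/8,180+v/8)
tp=lambda u,v:('top0',270+u/9,150+v/9)
k,e=tri(sc(605,127),tp(153,247));print('knob mid',k,e)
p,e=tri(sc(317,163),tp(482,268));print('post cap',p,e)
d=k-p;print(d,np.linalg.norm(d))
yaw=np.radians(-3.5);Rz=R.from_euler('z',yaw).as_matrix()
S=Rz@np.array([[np.cos(np.pi/6),0,-.5],[0,1,0],[.5,0,np.cos(np.pi/6)]])
print('in seat axes',S.T@d, S)
# knob mid is 33mm above face, at seat (44,98) if angle 1.57
print('seat est from knob', k-S@[.044,.098,.033])
a=np.arctan2((S.T@d)[1], -(S.T@d)[0]);print('angle',a)
o=k-S@[.044-.078*np.cos(a),.02+.078*np.sin(a),.033];print(o)
print('bore proj top',(proj('top0',o)-[270,150])*9,(proj('scene0',o)-[190,180])*8)
print('bore meas', [onz('top0',270+535/9,150+440/9,z) for z in (o[2]-.005,o[2],o[2]+.005)])
E
```

```text
knob mid [ 0.54996699 -0.02693306  0.15144549] [np.float64(0.002510209211510892), np.float64(0.0025102092115108754)]
post cap [ 0.55006972 -0.10500478  0.13698502] [np.float64(0.002105702549623663), np.float64(0.002105702549623661)]
[-0.00010273  0.07807171  0.01446047] 0.07939967157507026
in seat axes [0.00301381 0.07791982 0.01495748] [[ 0.86441009  0.06104854 -0.4990674 ]
 [-0.05286959  0.9981348   0.03052427]
 [ 0.5         0.          0.8660254 ]]
seat est from knob [ 0.52241942 -0.12343131  0.10086665]
angle 1.6094554547981577
[ 0.51981707 -0.12321376  0.09935932]
bore proj top [[530.92979798 429.09882071]] [[269.90248888 208.36045475]]
bore meas [array([ 0.51816945, -0.1248186 ,  0.09435932]), array([ 0.51715956, -0.1241925 ,  0.09935932]), array([ 0.51614967, -0.12356639,  0.10435932])]
```

```bash
cat >> h.py <<'E'
YAW=np.radians(-3.5)
def seatS(yaw=None):
    yaw=YAW if yaw is None else yaw
    return R.from_euler('z',yaw).as_matrix()@np.array([[np.cos(np.pi/6),0,-.5],[0,1,0],[.5,0,np.cos(np.pi/6)]])
def toolseat():
    S=seatS();return np.c_[-S[:,0],S[:,1],-S[:,2]]
def tooldown(a): # y at angle a deg
    a=np.radians(a);y=np.array([np.cos(a),np.sin(a),0]);z=np.array([0,0,-1.]);return np.c_[np.cross(y,z),y,z]
def delta(p,M,cmdp=None,cmdM=None):
    s=robot.read_state()
    p0=s['tool_pos'] if cmdp is None else cmdp; M0=R.from_rotvec(s['orientation']).as_matrix() if cmdM is None else cmdM
    d=(np.array(p)-p0)/.025; r=R.from_matrix(M@M0.T).as_rotvec()
    print('shift',d.round(2),'turn',r.round(3),'rows',np.linalg.norm(d)*25/41.7,np.degrees(np.linalg.norm(r))/7.16)
E
python3 - <<'E'
from h import *
delta([.455,-.119,.235],toolseat())
E
```

```text
shift [11.18 18.17 -0.31] turn [-0.73  -0.088  2.698] rows 12.794634530594278 22.377210631583967
```

Emit:
{"method": "drive_tool", "body": {"increments": [[0.5,4,7,0.3,0,0,0.4],[0.5,11.18,18.17,-0.31,-0.73,-0.088,2.698],[0.5,11.18,18.17,-0.31,-0.73,-0.088,2.698],[0.5,11.18,18.17,-0.31,-0.73,-0.088,2.698],[0.5,11.18,18.17,-0.31,-0.73,-0.088,2.698],[0.5,11.18,18.17,-0.31,-0.73,-0.088,2.698],[0.5,11.18,18.17,-0.31,-0.73,-0.088,2.698],[0.5,11.18,18.17,-0.31,-0.73,-0.088,2.698],[0.5,11.18,18.17,-0.31,-0.73,-0.088,2.698],[0.5,11.18,18.17,-0.31,-0.73,-0.088,2.698],[0.5,11.18,18.17,-0.31,-0.73,-0.088,2.698],[0.5,11.18,18.17,-0.31,-0.73,-0.088,2.698],[0.5,11.18,18.17,-0.31,-0.73,-0.088,2.698],[0.5,11.18,18.17,-0.31,-0.73,-0.088,2.698],[0.5,11.18,18.17,-0.31,-0.73,-0.088,2.698],[0.5,11.18,18.17,-0.31,-0.73,-0.088,2.698],[0.5,11.18,18.17,-0.31,-0.73,-0.088,2.698],[0.5,11.18,18.17,-0.31,-0.73,-0.088,2.698],[0.5,11.18,18.17,-0.31,-0.73,-0.088,2.698],[0.5,11.18,18.17,-0.31,-0.73,-0.088,2.698]], "squeeze": 30}}

```text
t: 1.82
tool_pos: [0.4548, -0.1192, 0.2356]
orientation: [0.478, 2.598, -0.019]
force: [0.2, -0.0, -0.3]
opening: 0.0467
```

```bash
python3 - <<'E'
from h import *
delta([.455,-.119,.235],toolseat()); s=robot.read_state(); print(s['q'],s['t'],s['opening'])
E
```

```text
shift [ 0.01  0.01 -0.03] turn [-0.078 -0.013  0.283] rows 0.01618702892790948 2.3502410340682744
[-0.45235985 -0.77578815  2.30154943  0.12709473  1.13138284 -1.68514059] 1.8167 0.04671891320447666
```

Emit:
{"method": "drive_tool", "body": {"increments": [[0.5,0,0,0,-0.078,-0.013,0.283],[0.5,0,0,0,-0.078,-0.013,0.283],[0.5,0,0,0,-0.078,-0.013,0.283],[0.5,0,0,0,-0.078,-0.013,0.283]]}}

```text
t: 2.15
tool_pos: [0.4546, -0.12, 0.2355]
orientation: [0.088, 2.618, -0.022]
force: [-0.4, -0.1, -0.5]
opening: 0.0464
```

```bash
python3 - <<'E'
from h import *
delta([.455,-.119,.235],toolseat()); s=robot.read_state(); print(s['q'],s['t'],s['opening'])
shot('wrist','w1')
E
```

```text
shift [ 0.02  0.04 -0.02] turn [-0.001 -0.001  0.006] rows 0.029120228417051322 0.0477419453220905
[-0.54297712 -0.78303407  2.31265244  0.25405429  1.15167106 -2.09592187] 2.15 0.04638853385623485
```

View pics/w1.png

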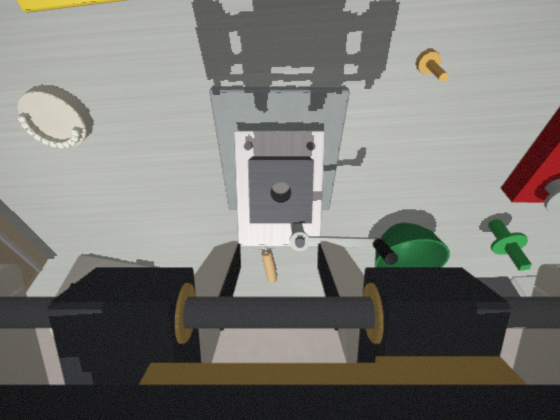

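```bash
python3 - <<'E'
from h import *
crop('w1',235,145,325,257,6,'w1c')
E
```

```text
(no output)
```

View pics/w1c.png

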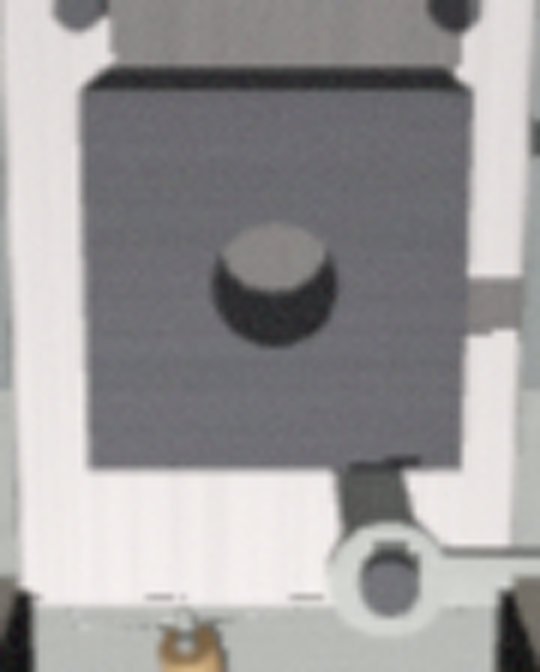

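```bash
python3 - <<'E'
from h import *
T,k=load('w1');K=np.array([[k[0],0,k[2]],[0,k[1],k[3]],[0,0,1]])
px=np.array([(82,88),(470,88),(462,467),(90,467),(275,284)])/6.+[235-.4,145-.4]
obj=np.array([(-32,-32,0),(-32,32,0),(32,32,0),(32,-32,0),(0,0,0)])/1000.
ok,rv,tv=cv2.solvePnP(obj,px,K,None)
M=T[:3,:3]@cv2.Rodrigues(rv)[0];o=T[:3,:3]@tv[:,0]+T[:3,3]
print(o,'\n',M.round(4)); print(np.degrees(np.arctan2(M[1,1],M[0,1]))-90, np.degrees(np.arccos(M[2,2])))
pr,_=cv2.projectPoints(obj,rv,tv,K,None);print((pr[:,0]-px).round(2))
S=seatS()
# constrained: fixed orientation, fit pos + yaw
from scipy.optimize import least_squares
def f(x):
    P=x[:3]+obj@seatS(x[3]).T;return (proj('w1',P)-px).ravel()
r=least_squares(f,[*o,YAW],x_scale=[.01,.01,.01,.1]);print(r.x,np.degrees(r.x[3]),r.fun.round(2))
b=r.x[:3]
kn=[(u,) for u in ()]
# bore at fixed z-levels
for z in (.095,.1,.105): print(onz('w1',*px[4],z))
E
```

```text
[ 0.51982393 -0.12290845  0.09718997] 
 [[ 0.8278  0.0609 -0.5576]
 [-0.0555  0.9981  0.0267]
 [ 0.5582  0.0088  0.8296]]
-3.4938420939941324 33.937218975998455
[[-0.09  0.18]
 [ 0.04  0.12]
 [ 0.04  0.05]
 [-0.1  -0.01]
 [ 0.11 -0.34]]
[ 0.51892824 -0.12283228  0.09846939 -0.06730484] -3.856282990527011 [-0.48  0.32  0.47  0.26 -0.06 -0.26 -0.07 -0.19  0.14 -0.16]
[ 0.52221217 -0.12315485  0.095     ]
[ 0.51777972 -0.1229064   0.1       ]
[ 0.51334726 -0.12265795  0.105     ]
```

```bash
python3 - <<'E'
from h import *
delta([.592,.228,.20],tooldown(54))
E
```

```text
shift [ 5.49 13.92 -1.42] turn [ 0.179  0.498 -0.545] rows 9.012071383597284 6.076292792294419
```

Emit:
{"method": "drive_tool", "body": {"increments": [[0.5,1,3,0.6,0,0,0],[0.5,2.5,6,0.6,0.08,0.2,-0.2],[0.5,5.5,13.9,-1.4,0.18,0.5,-0.545],[0.5,5.5,13.9,-1.4,0.18,0.5,-0.545],[0.5,5.5,13.9,-1.4,0.18,0.5,-0.545],[0.5,5.5,13.9,-1.4,0.18,0.5,-0.545],[0.5,5.5,13.9,-1.4,0.18,0.5,-0.545],[0.5,5.5,13.9,-1.4,0.18,0.5,-0.545],[0.5,5.5,13.9,-1.4,0.18,0.5,-0.545],[0.5,5.5,13.9,-1.4,0.18,0.5,-0.545],[0.5,5.5,13.9,-1.4,0.18,0.5,-0.545],[0.5,5.5,13.9,-1.4,0.18,0.5,-0.545],[0.5,5.5,13.9,-1.4,0.18,0.5,-0.545]]}}

```text
t: 3.28
tool_pos: [0.5921, 0.2283, 0.2002]
orientation: [-0.967, -2.987, 0.0]
force: [-0.3, -0.8, 0.4]
opening: 0.0464
```

```bash
python3 - <<'E'
from h import *
delta([.592,.228,.20],tooldown(54)); s=robot.read_state(); print(s['q'],s['t'],s['opening'])
shot('wrist','w2'); crop('w2',200,130,360,250,5,'w2c')
E
```

```text
shift [-0.   -0.01 -0.01] turn [-0.    -0.002 -0.002] rows 0.009165671738402627 0.02507605054328184
[ 2.86701245e-01  2.46621567e-01  1.43668839e+00  1.00730035e-03
  1.46010630e+00 -6.58232264e-01] 3.2833 0.04641208425474999
```

View pics/w2.png

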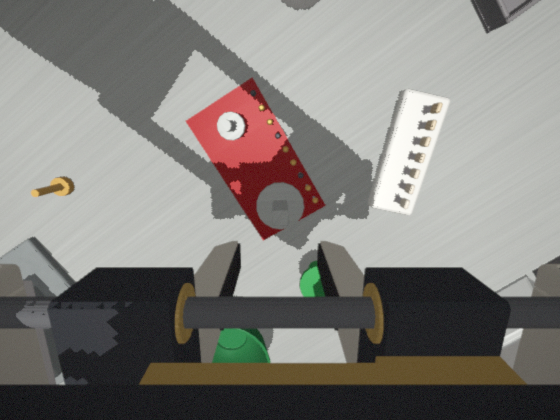

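View pics/w2c.png

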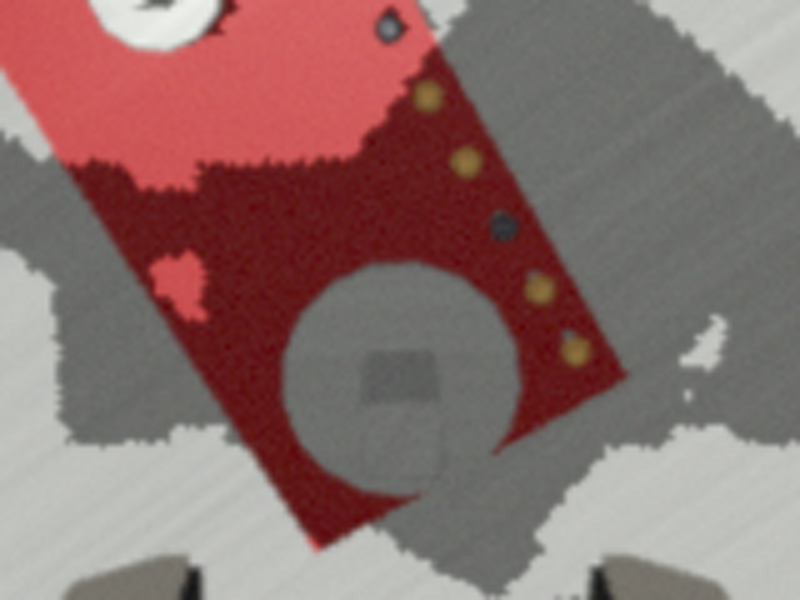

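```bash
python3 - <<'E'
from h import *
M=tooldown(54);s=robot.read_state()
for (u,v,z) in [(402,378,.056),(401,442,.096),(361,442,.096),(441,442,.096),(401,374,.056)]:
    p=onz('w2',200+u/5-.4,130+v/5-.4,z);print(p.round(4),((p-s['tool_pos'])@M*1000).round(1))
E
```

```text
[0.5927 0.2294 0.056 ] [  0.7   1.8 145. ]
[0.5936 0.2283 0.096 ] [ -0.7   1.4 105. ]
[0.5895 0.2227 0.096 ] [ -0.7  -5.5 105. ]
[0.5977 0.2339 0.096 ] [ -0.6   8.4 105. ]
[0.5919 0.2297 0.056 ] [  1.5   1.6 145. ]
```

Emit:
{"method": "drive_tool", "body": {"increments": [[0.5,0.04,0.03,-1.0,0,0,0],[0.5,0.04,0.03,-2.0,0,0,0],[0.5,0.04,0.03,-3.0,0,0,0],[0.5,0.04,0.03,-3.8,0,0,0],[0.5,0.04,0.03,-4.3,0,0,0],[0.5,0.04,0.03,-4.44,0,0,0],[0.5,0.04,0.03,-4.44,0,0,0],[1,0.04,0.03,-4.44,0,0,0],[1,0.04,0.03,-4.44,0,0,0],[1,0.04,0.03,-4.44,0,0,0],[1,0.04,0.03,-4.44,0,0,0],[1,0.04,0.03,-4.44,0,0,0],[1,0.04,0.03,-4.44,0,0,0]], "squeeze": 40}}

```text
t: 4.42
tool_pos: [0.5938, 0.2288, 0.0904]
orientation: [-0.967, -2.988, -0.003]
force: [-0.5, 0.2, 2.6]
opening: 0.0135
```

```bash
python3 - <<'E'
from h import *
s=robot.read_state(); print(s); shot('scene','s3');crop('s3',330,150,450,300,4,'s3c')
E
```

```text
{'t': 4.4167, 'q': array([ 0.28621416,  0.34238851,  1.52935483,  0.0020528 ,  1.2698145 ,
       -0.65920964]), 'dq': array([ 4.39106949e-04,  9.16683980e-04, -1.42656324e-03,  8.37831921e-05,
        8.90601517e-04,  4.69814944e-04]), 'joint_torque': array([ 2.71102069e-01, -6.10572839e+01, -4.43507338e+01,  2.63509825e-01,
       -2.92346254e-01,  2.86514318e-03]), 'tool_pos': array([0.59375209, 0.22882941, 0.09044649]), 'orientation': array([-9.66981091e-01, -2.98793957e+00, -2.57355562e-03]), 'force': array([-0.46347385,  0.17806332,  2.55034498]), 'wrist_torque': array([-0.08271136,  0.00089521, -0.00132659]), 'opening': 0.013533897284403682}
```

View pics/s3c.png

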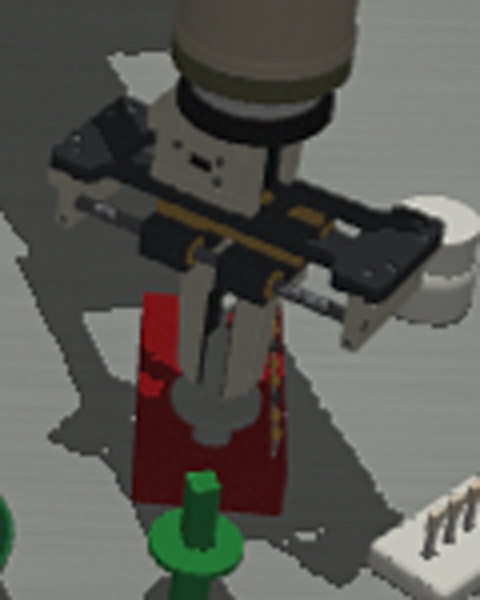

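Emit:
{"method": "drive_tool", "body": {"increments": [[1,0,0,0.5,0,0,0],[1,0,0,1.2,0,0,0],[1,0,0,2.4,0,0,0],[1,0,0,3.6,0,0,0],[1,0,0,5,0,0,0],[1,0,0,6.4,0,0,0],[1,0,0,7.2,0,0,0],[1,0,0,7.2,0,0,0],[1,0,0,7.2,0,0,0]]}}

```text
t: 5.22
tool_pos: [0.5942, 0.229, 0.272]
orientation: [0.967, 2.988, 0.005]
force: [-0.9, 0.2, -2.7]
opening: 0.0138
```

```bash
python3 - <<'E'
from h import *
s=robot.read_state(); print(s['tool_pos'],s['force'],s['wrist_torque'],s['opening'])
shot('wrist','w4');crop('w4',200,180,360,300,5,'w4c')
shot('scene','s4')
E
```

```text
[0.59421046 0.22902862 0.27201259] [-0.87974358  0.23333455 -2.7030999 ] [ 0.02423055 -0.12889314 -0.00775573] 0.01379783204799722
```

View pics/w4c.png

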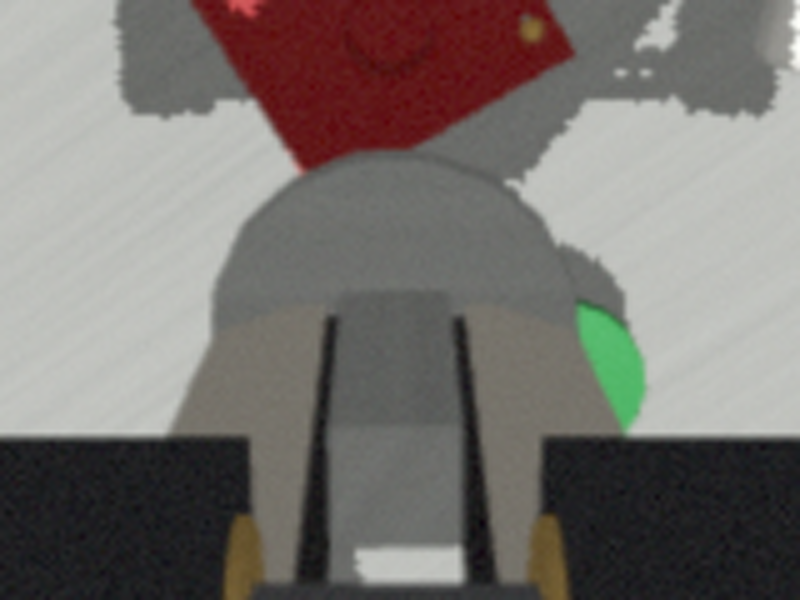

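View pics/s4.png

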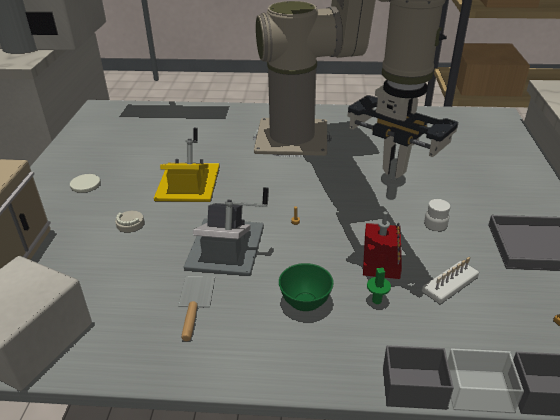

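```bash
python3 - <<'E'
from h import *
s=robot.read_state();c=robot.read_camera('wrist');m=np.array(c['mount'])
def tz(u,v,z):
    d=m[:3,:3]@np.array([(u-c['cx'])/c['fx'],(v-c['cy'])/c['fy'],1]);return (m[:3,3]+d*(z-m[2,3])/d[2])*1000
for v in (150,153):
  for z in (.0344,.0404): print(v,z,tz(200+393/5-.4,180+v/5-.4,z).round(1))
print('sides',tz(200+213/5-.4,180+300/5-.4,.0344),tz(200+577/5-.4,180+300/5-.4,.0344))
print('tang top edges',tz(200+327/5-.4,180+425/5-.4,-.0056),tz(200+463/5-.4,180+425/5-.4,-.0056))
E
```

```text
150 0.0344 [24.9 -0.3 34.4]
150 0.0404 [23.3 -0.3 40.4]
153 0.0344 [24.5 -0.3 34.4]
153 0.0404 [22.9 -0.3 40.4]
sides [  5.26995944 -23.00853474  34.4       ] [ 5.25748681 22.9482681  34.4       ]
tang top edges [ 7.23036695 -6.80940951 -5.6       ] [ 7.22652039  6.76233312 -5.6       ]
```

```bash
python3 - <<'E'
from h import *
S=seatS();B=np.array([.519,-.1228,.0985])
delta([.47,.02,.27],toolseat())
delta(B+S[:,2]*.135,toolseat())
E
```

```text
shift [-4.9  -8.34  0.11] turn [-0.178 -0.504  0.552] rows 5.796784448382306 6.153062389536044
shift [ -5.63 -13.88  -2.08] turn [-0.178 -0.504  0.552] rows 9.068297506787506 6.153062389536044
```

Emit:
{"method": "drive_tool", "body": {"increments": [[1,-1,-1.2,0.1,-0.018,-0.05,0.055],[1,-2,-2.6,0.1,-0.05,-0.15,0.16],[1,-3,-4.2,0.1,-0.09,-0.25,0.27],[1,-4,-5.8,0.1,-0.12,-0.35,0.38],[1,-4.7,-7.4,0.1,-0.15,-0.43,0.47],[1,-5.2,-9,0,-0.178,-0.504,0.552],[1,-5.5,-10.6,-0.3,-0.178,-0.504,0.552],[1,-5.6,-12,-0.9,-0.178,-0.504,0.552],[1,-5.63,-13.2,-1.6,-0.178,-0.504,0.552],[1,-5.63,-13.88,-2.08,-0.178,-0.504,0.552],[1,-5.63,-13.88,-2.08,-0.178,-0.504,0.552],[1,-5.63,-13.88,-2.08,-0.178,-0.504,0.552],[1,-5.63,-13.88,-2.08,-0.178,-0.504,0.552]]}}

```text
t: 6.45
tool_pos: [0.4509, -0.1196, 0.2146]
orientation: [0.087, 2.62, -0.016]
force: [-0.4, 0.1, -1.1]
opening: 0.0138
```

```bash
python3 - <<'E'
from h import *
S=seatS();B=np.array([.519,-.1228,.0985])
s=robot.read_state(); print(s['t'],s['q'],s['tool_pos'],s['force'],s['wrist_torque'],s['opening'])
delta(B+S[:,2]*.135,toolseat())
delta(B+S[:,2]*.095,toolseat())
shot('wrist','w5');crop('w5',200,130,360,290,4,'w5c')
shot('scene','s5');crop('s5',170,100,300,260,4,'s5c')
shot('top','t5');crop('t5',260,140,380,250,6,'t5c')
E
```

```text
6.45 [-0.55211332 -0.78655674  2.3516893   0.26583909  1.12360788 -2.11650474] [ 0.45088122 -0.11955341  0.21455885] [-0.39685388  0.09242215 -1.12016957] [ 0.08983027  0.2501468  -0.00076209] 0.013814963116654717
shift [0.03 0.03 0.03] turn [-0.006 -0.003  0.004] rows 0.03432731215983127 0.05856651122182099
shift [ 0.83 -0.01 -1.35] turn [-0.006 -0.003  0.004] rows 0.9503300657110384 0.05856651122182099
```

View pics/w5c.png

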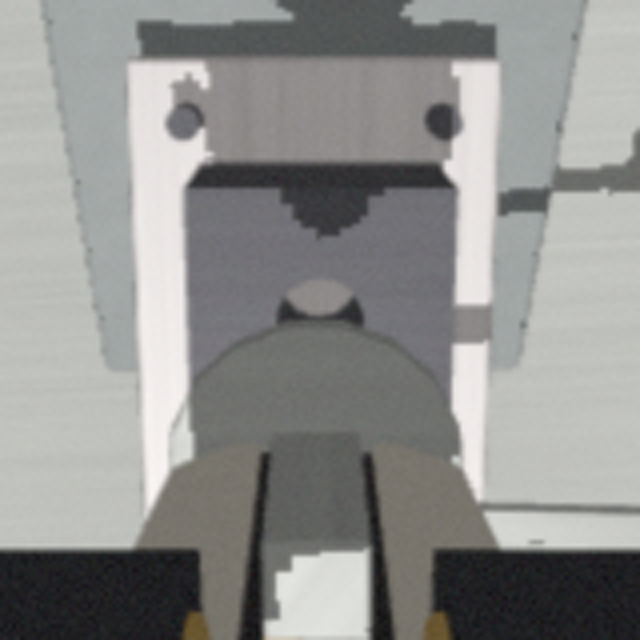

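View pics/s5c.png

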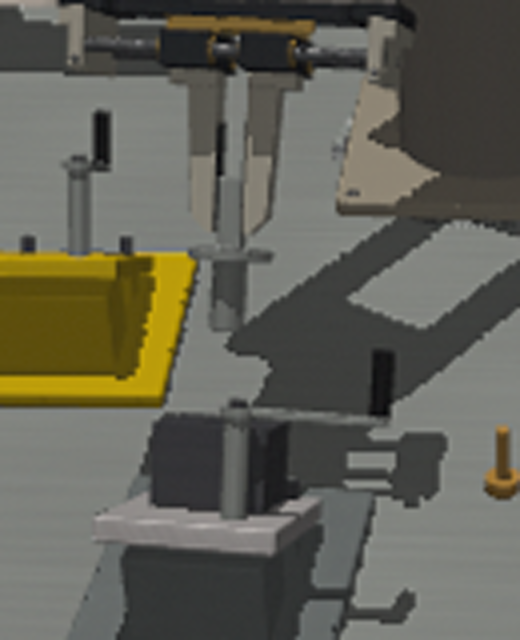

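```bash
python3 - <<'E'
from h import *
S=seatS()
from scipy.optimize import least_squares
rim=lambda a:(np.array([np.cos(a),np.sin(a),0])*.0105)
obj=np.array([(-.032,-.032,0),(-.032,.032,0),rim(np.pi)])
px5=np.array([(187,187),(456,187),(320,278)])/4.+[200-.4,130-.4]
obj1=np.array([(-32,-32,0),(-32,32,0),(32,32,0),(32,-32,0),(0,0,0)])/1000.
px1=np.array([(82,88),(470,88),(462,467),(90,467),(275,284)])/6.+[235-.4,145-.4]
for B in ([.519,-.1228,.0985],):
    print('pred-meas w5',(proj('w5',B+obj@S.T)-px5).round(2),'\nw1',(proj('w1',B+obj1@S.T)-px1).round(2))
# bore lateral in tool-seat frame relative to TCP
def f(x): return np.r_[(proj('w5',x[:3]+obj@S.T)-px5).ravel(),(proj('w1',x[:3]+obj1@S.T)-px1).ravel()]
r=least_squares(f,[.519,-.1228,.0985],x_scale=.01);print(r.x,r.fun.round(2))
f5=lambda x:f(x)[:6]
r=least_squares(f5,[.519,-.1228,.0985],x_scale=.01);print(r.x,r.fun.round(2))
s=robot.read_state();M=R.from_rotvec(s['orientation']).as_matrix()
print('tool frame',(r.x-s['tool_pos'])@M)
print('S.B',S.T@r.x,S.T@np.array([.519,-.1228,.0985]))
E
```

```text
pred-meas w5 [[-0.92  0.28]
 [ 0.29 -0.21]
 [ 0.2  -0.28]] 
w1 [[-0.6   0.57]
 [ 0.35  0.17]
 [ 0.16 -0.33]
 [ 0.15  0.01]
 [ 0.17 -0.09]]
[ 0.51970025 -0.12280653  0.09766142] [-0.75  0.3   0.19 -0.19  0.23 -0.34 -0.45  0.65  0.26  0.26  0.08 -0.47
  0.29 -0.13  0.2  -0.12]
[ 0.52155354 -0.12279602  0.09555886] [-0.3   0.44 -0.04 -0.04  0.34 -0.41]
tool frame [ 0.00142105 -0.00201804  0.14010372]
S.B [ 0.50510775 -0.0907269  -0.18128223] [ 0.50437122 -0.09088676 -0.17746086]
```

```bash
cat >> h.py <<'E'
B0=np.array([.5195,-.1228,.0977])
def rel():
    s=robot.read_state();S=seatS();p=s['tool_pos']-B0
    v=S.T@p*1000
    M=R.from_rotvec(s['orientation']).as_matrix()
    print('t',round(s['t'],2),'seat xyz mm',v.round(2),'foot z',round(v[2]-80.4,2),'rot err deg',np.degrees(R.from_matrix(M.T@toolseat()).as_rotvec()).round(2),'F seat',(S.T@s['force']).round(1),'T',(S.T@s['wrist_torque']).round(2),'op',round(s['opening']*1000,2))
def goto(x,y,z):  # seat mm
    S=seatS();delta(B0+S@np.array([x,y,z])/1000,toolseat())
E
python3 - <<'E'
from h import *
rel();goto(.3,0,92)
E
```

```text
t 6.6 seat xyz mm [  1.98   1.56 137.23] foot z 56.83 rot err deg [0.24 0.06 0.02] F seat [-0.6  0.8 -1.6] T [ 0.02  0.32 -0.05] op 13.85
shift [ 0.84 -0.11 -1.6 ] turn [-0.003  0.001 -0.002] rows 1.086120100796744 0.03485203438898308
```

Emit:
{"method": "drive_tool", "body": {"increments": [[1,0.3,-0.05,-0.6,-0.003,0.001,-0.002],[1,0.6,-0.08,-1.1,-0.003,0.001,-0.002],[1,0.84,-0.11,-1.6,-0.003,0.001,-0.002],[1,0.84,-0.11,-1.6,-0.003,0.001,-0.002],[1,0.84,-0.11,-1.6,-0.003,0.001,-0.002],[1,0.84,-0.11,-1.6,-0.003,0.001,-0.002]]}}

```text
t: 7.1
tool_pos: [0.4741, -0.12, 0.1788]
orientation: [0.078, 2.615, -0.022]
force: [0.4, -0.3, -1.7]
opening: 0.0138
```

```bash
python3 - <<'E'
from h import *
rel();shot('wrist','w6');crop('w6',200,150,360,270,5,'w6c')
shot('scene','s6');crop('s6',190,140,280,250,6,'s6c')
shot('top','t6');crop('t6',270,150,350,215,9,'t6c')
rel();goto(.3,0,80)
E
```

```text
t 7.1 seat xyz mm [1.190e+00 5.000e-02 9.296e+01] foot z 12.56 rot err deg [0.02 0.09 0.09] F seat [-0.5 -0.2 -1.7] T [ 0.02  0.29 -0.  ] op 13.85
t 7.25 seat xyz mm [ 1.53 -0.91 93.3 ] foot z 12.9 rot err deg [-0.06  0.16  0.03] F seat [-1.3  0.2 -1.7] T [ 0.1   0.3  -0.05] op 13.61
shift [ 0.23  0.02 -0.49] turn [0.001 0.003 0.   ] rows 0.3209443417829597 0.02474415836297929
```

View pics/w6c.png

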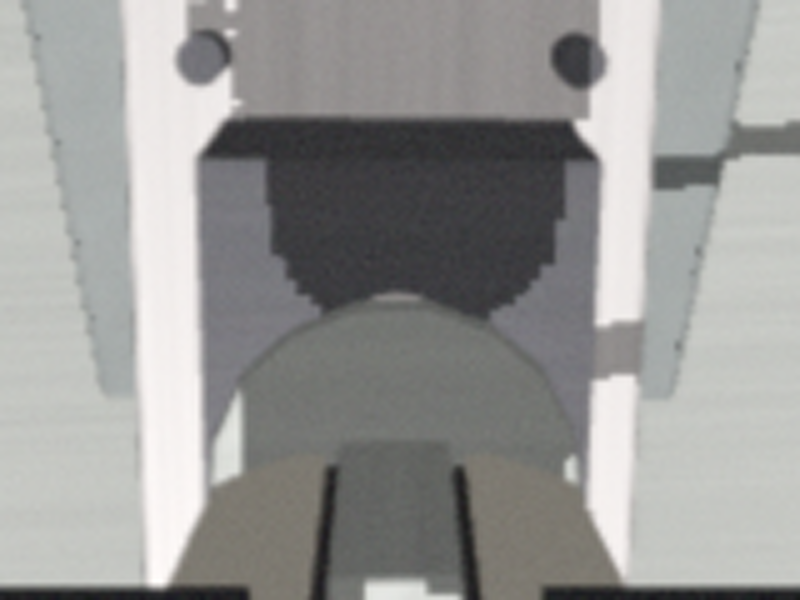

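View pics/s6c.png

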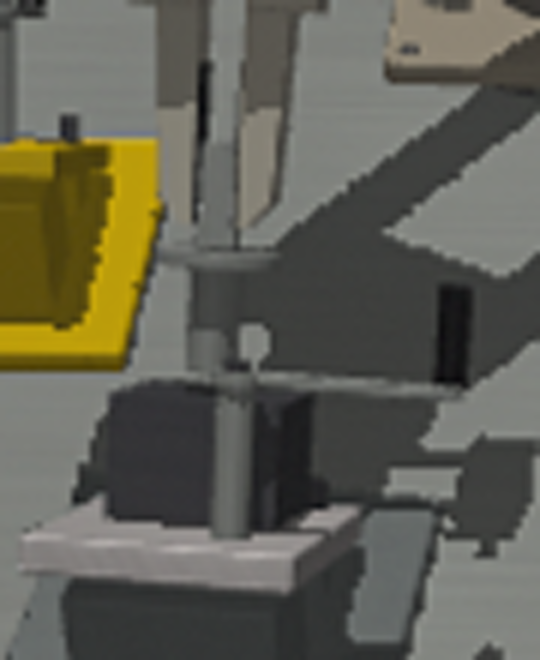

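View pics/t6c.png

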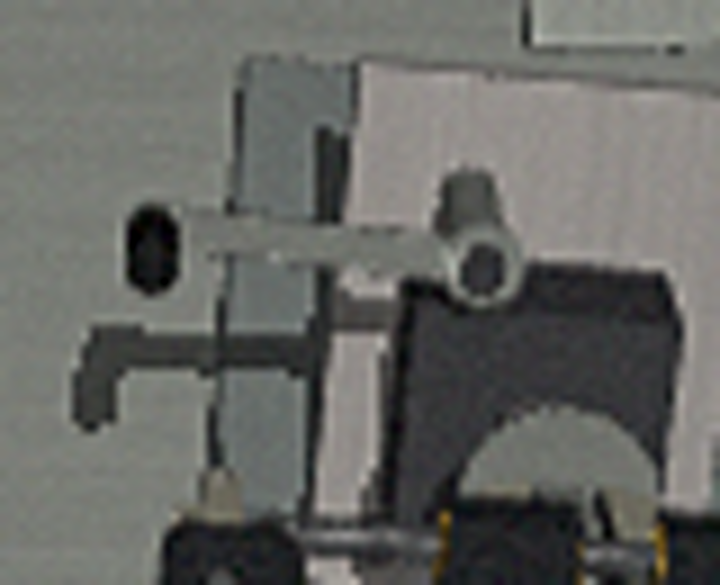

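Emit:
{"method": "drive_tool", "body": {"increments": [[1,0.06,0.0,-0.15,0,0,0],[1,0.13,0.0,-0.27,0,0,0],[1,0.19,0.0,-0.38,0,0,0],[1,0.23,-0.01,-0.45,0,0,0],[1,0.26,-0.01,-0.51,0,0,0],[1,0.28,-0.01,-0.54,0,0,0],[1,0.296,-0.01,-0.568,0,0,0],[1,0.296,-0.01,-0.568,0,0,0]]}}

```text
t: 7.92
tool_pos: [0.4812, -0.1211, 0.1635]
orientation: [0.081, 2.616, -0.022]
force: [2.2, 3.0, -1.7]
opening: 0.0137
```

```bash
python3 - <<'E'
from h import *
rel()
E
```

```text
t 7.92 seat xyz mm [-0.27 -0.63 76.13] foot z -4.27 rot err deg [-0.02  0.06 -0.04] F seat [ 0.8  3.2 -2.5] T [ 0.7  -0.11 -0.05] op 13.67
```

Emit:
{"method": "drive_tool", "body": {"increments": [[1,0.02,0.02,0.0,0,0,0],[1,0.06,0.02,-0.08,0,0,0],[1,0.11,0.01,-0.16,0,0,0],[1,0.16,0.01,-0.25,0,0,0],[1,0.21,0.01,-0.34,0,0,0],[1,0.21,0.01,-0.34,0,0,0]]}}

```text
t: 8.42
tool_pos: [0.4862, -0.121, 0.1543]
orientation: [0.081, 2.617, -0.022]
force: [-0.2, -0.4, -1.7]
opening: 0.0138
```

```bash
python3 - <<'E'
from h import *
rel()
shot('scene','s7');crop('s7',190,140,280,250,6,'s7c')
E
```

```text
t 8.42 seat xyz mm [-0.55 -0.22 65.69] foot z -14.71 rot err deg [-0.03  0.01 -0.04] F seat [-1.  -0.5 -1.4] T [ 0.06  0.24 -0.01] op 13.85
```

View pics/s7c.png

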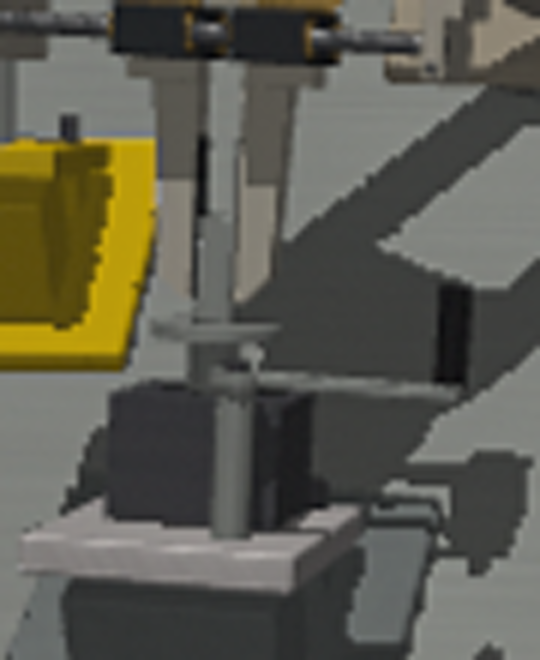

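Emit:
{"method": "drive_tool", "body": {"increments": [[1,0.06,0.0,-0.1,0,0,0],[1,0.12,0.0,-0.2,0,0,0],[1,0.18,-0.01,-0.31,0,0,0],[1,0.24,-0.01,-0.415,0,0,0],[1,0.3,-0.02,-0.52,0,0,0],[1,0.36,-0.02,-0.624,0,0,0],[1,0.36,-0.02,-0.624,0,0,0]]}}

```text
t: 9.05
tool_pos: [0.4952, -0.1213, 0.1387]
orientation: [0.081, 2.617, -0.022]
force: [-0.2, 0.2, -1.9]
opening: 0.0136
```

```bash
python3 - <<'E'
from h import *
rel()
E
```

```text
t 9.05 seat xyz mm [-5.400e-01 -2.000e-02  4.766e+01] foot z -32.74 rot err deg [-0.02  0.   -0.04] F seat [-1.1  0.2 -1.5] T [ 0.1   0.35 -0.06] op 13.59
```

Emit:
{"method": "drive_tool", "body": {"increments": [[1,0.04,0.0,-0.07,0,0,0],[1,0.08,0.0,-0.14,0,0,0],[1,0.12,-0.01,-0.208,0,0,0],[1,0.12,-0.01,-0.208,0,0,0]]}}

```text
t: 9.38
tool_pos: [0.4988, -0.1216, 0.1369]
orientation: [0.078, 2.616, -0.022]
force: [-34.4, 9.3, 31.0]
opening: 0.0133
```

```bash
python3 - <<'E'
from h import *
rel()
E
```

```text
t 9.38 seat xyz mm [ 1.61 -0.1  44.36] foot z -36.04 rot err deg [-0.    0.08  0.07] F seat [-14.7   7.2  44.3] T [1.11 2.62 0.02] op 13.32
```

Emit:
{"method": "drive_tool", "body": {"increments": [[1,-0.05,0.0,0.09,0,0,0],[1,-0.05,0.0,0.09,0,0,0]]}}

```text
t: 9.55
tool_pos: [0.4976, -0.1219, 0.1377]
orientation: [0.081, 2.614, -0.023]
force: [-0.1, 1.0, -0.3]
opening: 0.0135
```

```bash
python3 - <<'E'
from h import *
rel()
shot('scene','s8');crop('s8',190,140,280,250,6,'s8c')
shot('wrist','w8');crop('w8',200,150,360,270,5,'w8c')
shot('top','t8');crop('t8',280,160,350,215,9,'t8c')
rel()
E
```

```text
t 9.55 seat xyz mm [ 1.06 -0.47 45.57] foot z -34.83 rot err deg [-0.06  0.15 -0.01] F seat [-0.3  1.  -0.2] T [ 0.31  0.09 -0.04] op 13.54
t 9.7 seat xyz mm [ 0.73 -0.31 45.04] foot z -35.36 rot err deg [-0.04  0.14 -0.03] F seat [2.1 2.  0.7] T [ 0.36 -0.23 -0.02] op 13.81
```

View pics/s8c.png

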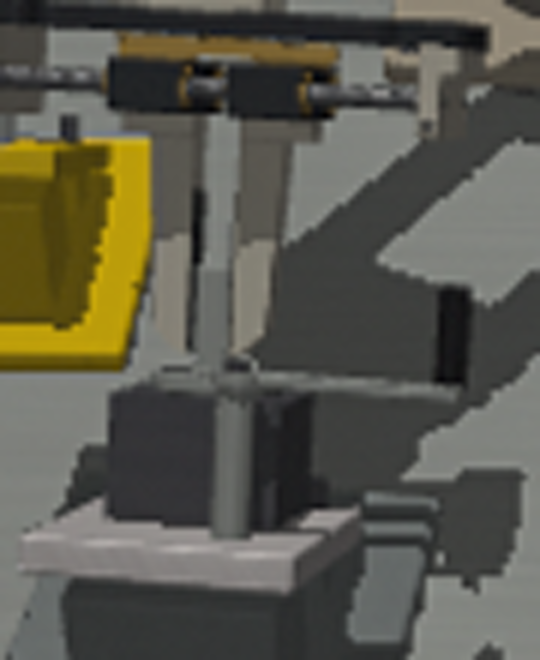

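View pics/w8c.png

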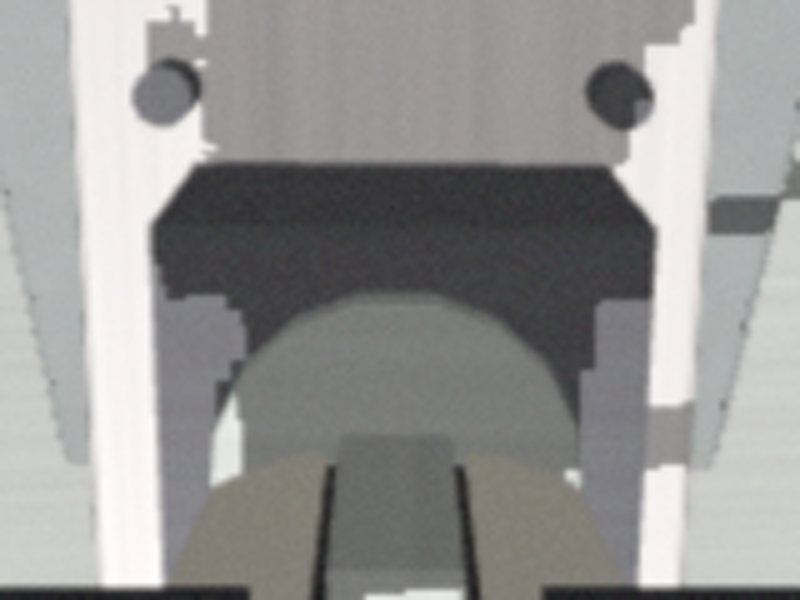

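View pics/t8c.png

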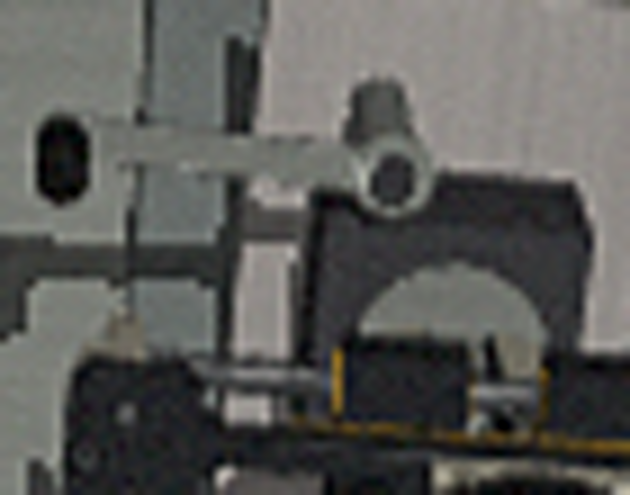

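Emit:
{"method": "drive_tool", "body": {"increments": [[0.6,0,0,0,0,0,0],[0.6,0,0,0,0,0,0],[0.6,0,0,0,0,0,0],[0.6,0,0,0,0,0,0]]}}

```text
t: 10.03
tool_pos: [0.4971, -0.1218, 0.1364]
orientation: [0.081, 2.616, -0.022]
force: [-0.6, -0.0, -0.8]
opening: 0.0349
```

```bash
python3 - <<'E'
from h import *
rel()
shot('wrist','w9');crop('w9',200,150,360,270,5,'w9c')
rel()
E
```

```text
t 10.03 seat xyz mm [-0.09 -0.38 44.76] foot z -35.64 rot err deg [-0.04  0.04 -0.03] F seat [-0.9 -0.1 -0.3] T [ 0.03  0.11 -0.03] op 34.87
t 10.08 seat xyz mm [-0.06 -0.37 44.79] foot z -35.61 rot err deg [-0.04  0.05 -0.03] F seat [0.7 0.7 0.2] T [ 0.04  0.11 -0.04] op 36.37
```

View pics/w9c.png

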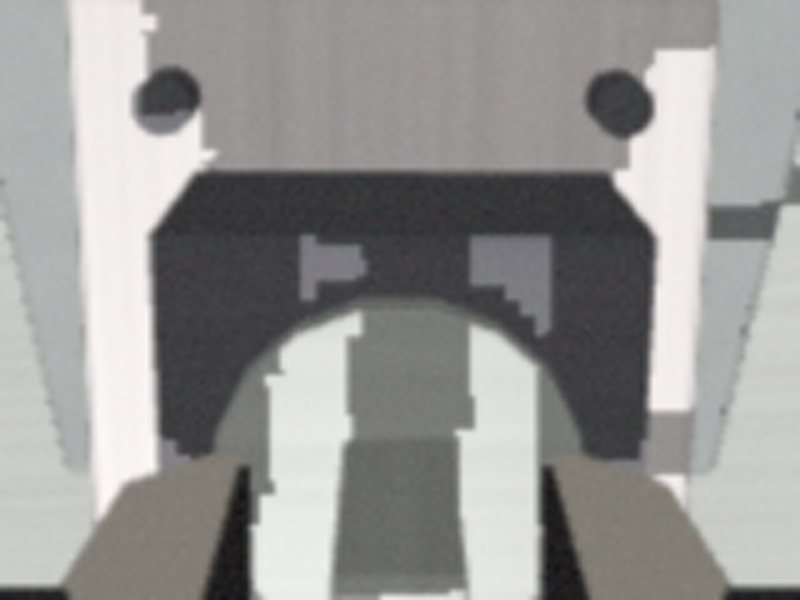

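```bash
python3 - <<'E'
from h import *
S=seatS()
from scipy.optimize import least_squares
obj=np.array([(-32,-32,0),(-32,32,0)])/1000.
px=np.array([(153,235),(655,235)])/5+[200-.4,150-.4]
f=lambda x:(proj('w9',x+obj@S.T)-px).ravel()
r=least_squares(f,B0,x_scale=.01);b=r.x;print(b,r.fun,'seat off mm',S.T@(b-B0)*1000)
for h in (0,1.5,3,5):
    q=np.array([(-24,0,h),(-24,0,h+6),(-7,0,h+46),(0,-24,h+6),(0,24,h+6)])/1000.
    print(h,((proj('w9',b+q@S.T)-[199.6,149.6])*5).round(0).tolist())
E
```

```text
[ 0.5194484  -0.12269653  0.09870207] [ 5.62117749e-05  5.31228659e-02 -5.62033361e-05 -5.31148990e-02] seat off mm [0.45096244 0.10012882 0.89672607]
0 [[404.0, 296.0], [404.0, 308.0], [406.0, 573.0], [219.0, 487.0], [590.0, 487.0]]
1.5 [[404.0, 299.0], [404.0, 311.0], [406.0, 580.0], [217.0, 492.0], [591.0, 491.0]]
3 [[404.0, 302.0], [404.0, 315.0], [407.0, 586.0], [216.0, 496.0], [593.0, 496.0]]
5 [[404.0, 306.0], [404.0, 319.0], [407.0, 596.0], [214.0, 502.0], [595.0, 502.0]]
```

Emit:
{"method": "drive_tool", "body": {"increments": [[0.6,-0.1,0.0,0.17,0,0,0],[0.6,-0.3,0.02,0.52,0,0,0],[0.6,-0.6,0.04,1.04,0,0,0],[0.6,-0.9,0.06,1.56,0,0,0],[0.6,-1.2,0.07,2.08,0,0,0],[0.6,-1.2,0.07,2.08,0,0,0],[0.6,-1.2,0.07,2.08,0,0,0]]}}

```text
t: 10.67
tool_pos: [0.4677, -0.1205, 0.1899]
orientation: [0.081, 2.613, -0.024]
force: [-0.7, 0.7, 0.4]
opening: 0.0375
```

```bash
python3 - <<'E'
from h import *
rel(); print(robot.read_state()['q'])
shot('wrist','w10')
shot('scene','s10');crop('s10',190,140,280,250,6,'s10c')
S=seatS()
k=np.array([.55,-.027,.1514])
print('knob seat mm',S.T@(k-B0)*1000)
E
```

```text
t 10.67 seat xyz mm [  1.15  -0.89 105.76] foot z 25.36 rot err deg [-0.12  0.21 -0.01] F seat [-0.4  0.6  0.8] T [ 0.07  0.12 -0.03] op 37.52
[-0.52430458 -0.71142719  2.35782139  0.2631439   1.0296659  -2.1156967 ]
knob seat mm [48.14960145 97.48329414 34.20823355]
```

View pics/w10.png

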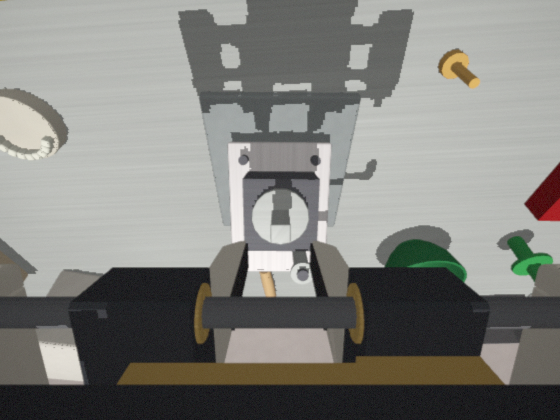

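View pics/s10c.png

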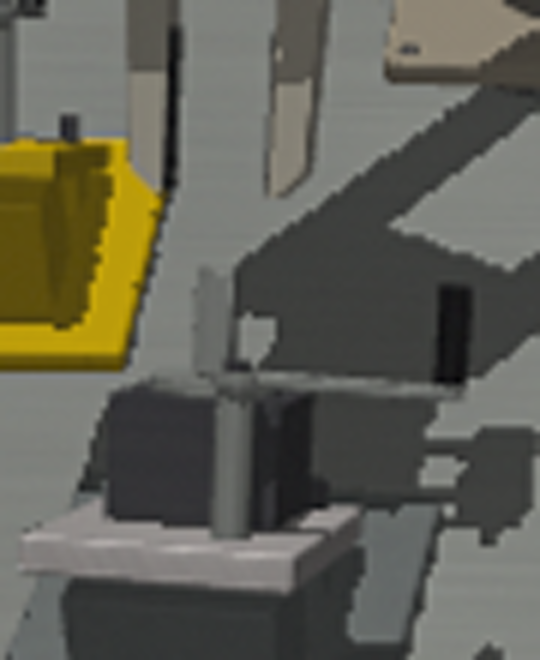

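```bash
python3 - <<'E'
from h import *
crop('w1',285,220,405,280,6,'w1k')
S=seatS()
# predicted for nominal B0 & angle 1.6
for a in (1.5,1.57,1.64):
    P=np.array([[44-78*np.cos(a),20+78*np.sin(a),z] for z in (15,51)]+[[44,20,15],[44,20,20]])/1000
    print(a,((proj('w1',B0+P@S.T)-[284.6,219.6])*6).round(0).tolist())
E
```

```text
1.5 [[570.0, 76.0], [651.0, 158.0], [98.0, 110.0], [100.0, 121.0]]
1.57 [[568.0, 107.0], [649.0, 193.0], [98.0, 110.0], [100.0, 121.0]]
1.64 [[564.0, 138.0], [644.0, 228.0], [98.0, 110.0], [100.0, 121.0]]
```

View pics/w1k.png

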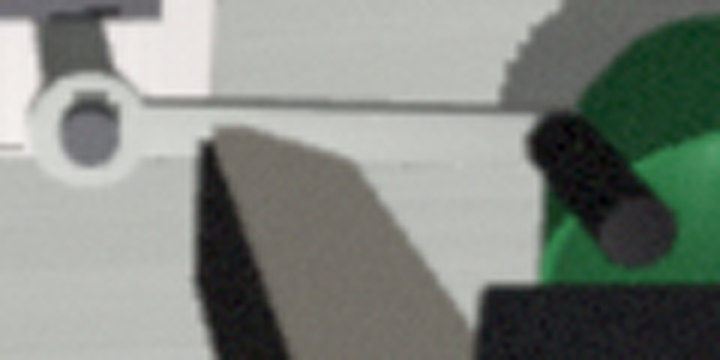

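```bash
python3 - <<'E'
from h import *
from scipy.optimize import least_squares
S=seatS()
px=np.array([(558,142),(637,232),(88,130)])/6+[284.6,219.6]
def P(x,a):
    return np.array([[44-78*np.cos(a),20+78*np.sin(a),15],[44-78*np.cos(a),20+78*np.sin(a),51],[44,20,15]])
f=lambda v:(proj('w1',B0+(np.array([v[0],v[1],v[2]])+P(0,v[3]))@S.T/1000)-px).ravel()
r=least_squares(f,[0,0,0,1.6]);print(r.x,r.fun.round(2))
f2=lambda v:(proj('w1',B0+(np.array([v[0],v[1],0])+P(0,v[2]))@S.T/1000)-px).ravel()
r2=least_squares(f2,[0,0,1.6]);print(r2.x,r2.fun.round(2))
print('triang knob nominal frame', S.T@(np.array([.55,-.027,.1514])-B0)*1000)
v=r.x;N=v[:3]
print('knob at', N+P(0,v[3])[1]-[0,0,15])
E
```

```text
[ 2.90304642 -1.75490652  1.6504088   1.60271662] [-0.02 -0.07  0.    0.06  0.01  0.  ]
[ 3.56202657 -1.28043376  1.60305214] [-0.13 -0.04 -0.21 -0.01  0.37  0.02]
triang knob nominal frame [48.14960145 97.48329414 34.20823355]
knob at [49.39240679 96.20535954 37.6504088 ]
```

```bash
python3 - <<'E'
from h import *
rel();goto(49,96.8,90);goto(49,96.8,47)
E
```

```text
t 10.77 seat xyz mm [ -0.33  -0.38 104.39] foot z 23.99 rot err deg [-0.04  0.04 -0.04] F seat [-0.2 -0.6 -0.3] T [ 0.07  0.13 -0.01] op 37.23
shift [2.23 3.76 0.49] turn [0.    0.001 0.001] rows 2.636159159828896 0.009469476976850674
shift [ 3.09  3.71 -1.  ] turn [0.    0.001 0.001] rows 2.9537327811312903 0.009469476976850674
```

Emit:
{"method": "drive_tool", "body": {"increments": [[0.6,0.5,0.9,0.2,0,0,0],[0.6,1.2,2.0,0.35,0,0,0],[0.6,1.8,3.0,0.45,0,0,0],[0.6,2.23,3.76,0.49,0,0,0],[0.6,2.23,3.76,0.49,0,0,0],[0.6,2.23,3.76,0.49,0,0,0],[0.6,2.23,3.76,0.49,0,0,0]]}}

```text
t: 11.35
tool_pos: [0.5223, -0.0259, 0.1993]
orientation: [0.08, 2.618, -0.022]
force: [-0.4, 0.4, 0.4]
opening: 0.0368
```

```bash
python3 - <<'E'
from h import *
rel();goto(49,96.8,47)
shot('scene','s11');crop('s11',190,110,310,250,5,'s11c')
shot('wrist','w11');crop('w11',180,180,380,310,4,'w11c');rel();goto(49,96.8,47)
E
```

```text
t 11.35 seat xyz mm [48.08 96.92 89.6 ] foot z 9.2 rot err deg [-0.01 -0.08  0.02] F seat [-0.2  0.4  0.6] T [ 0.09  0.08 -0.08] op 36.83
shift [ 0.88 -0.06 -1.46] turn [ 0.    -0.001 -0.   ] rows 1.0219009050366874 0.01195500189843418
t 11.45 seat xyz mm [48.54 96.07 90.1 ] foot z 9.7 rot err deg [-0.07 -0.01 -0.07] F seat [ 0.1 -0.7 -0.3] T [ 0.07  0.09 -0.03] op 37.16
shift [ 0.88 -0.02 -1.48] turn [ 0.    -0.     0.002] rows 1.0338108375630968 0.013715107188970224
```

View pics/s11c.png

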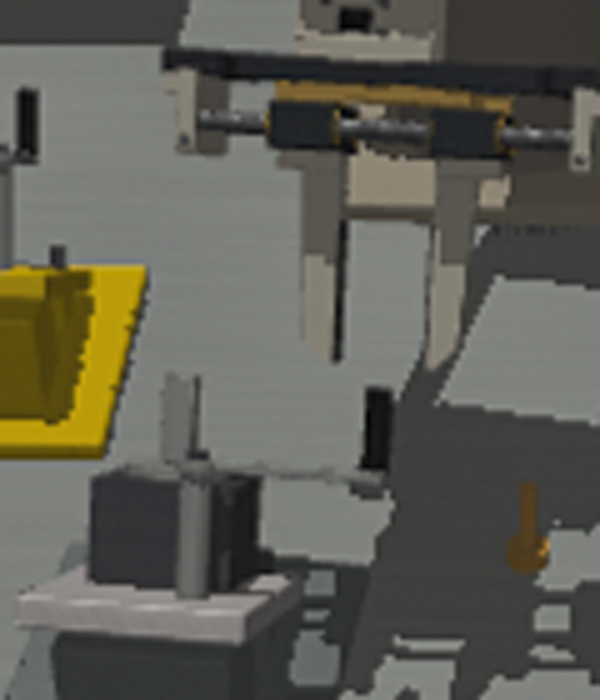

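View pics/w11c.png

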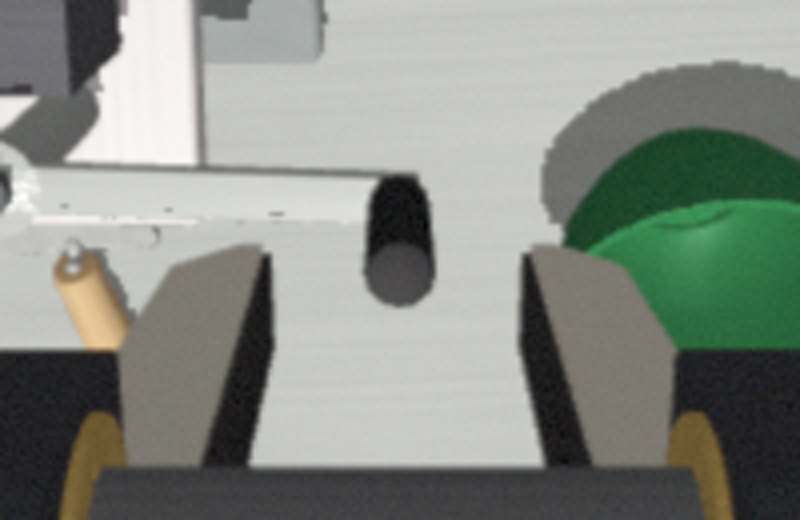

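Emit:
{"method": "drive_tool", "body": {"increments": [[0.6,0.22,-0.02,-0.37,0,0,0],[0.6,0.44,-0.02,-0.74,0,0,0],[0.6,0.66,-0.02,-1.1,0,0,0],[0.6,0.8,-0.02,-1.35,0,0,0],[0.6,0.87,-0.02,-1.47,0,0,0],[0.6,0.87,-0.02,-1.47,0,0,0],[1,0.87,-0.02,-1.47,0,0,0],[1,0.87,-0.02,-1.47,0,0,0],[1,0.87,-0.02,-1.47,0,0,0],[1,0.87,-0.02,-1.47,0,0,0]], "squeeze": 12}}

```text
t: 12.28
tool_pos: [0.5449, -0.0266, 0.1648]
orientation: [0.081, 2.615, -0.022]
force: [0.6, -1.0, 0.1]
opening: 0.0152
```

```bash
python3 - <<'E'
from h import *
rel();S=seatS();print(robot.read_state()['q'])
N=np.array([2.9,-1.75])
K=lambda a:np.array([N[0]+44-78*np.cos(a),N[1]+20+78*np.sin(a),0])
for a in np.arange(1.6,-.05,-.1):
    print(round(a,2),(S@(K(a)-K(1.6))/25).round(3))
E
```

```text
t 12.28 seat xyz mm [50.41 97.61 48.41] foot z -31.99 rot err deg [-0.05  0.12 -0.02] F seat [ 0.6 -0.9 -0.3] T [ 0.05  0.1  -0.02] op 15.19
[-0.18132882 -0.45369217  2.2431504   0.08050709  0.83105507 -1.72887499]
1.6 [0. 0. 0.]
1.5 [-0.27   0.01  -0.156]
1.4 [-0.54  -0.011 -0.311]
1.3 [-0.807 -0.063 -0.463]
1.2 [-1.069 -0.146 -0.611]
1.1 [-1.323 -0.258 -0.753]
1.0 [-1.566 -0.398 -0.888]
0.9 [-1.796 -0.566 -1.015]
0.8 [-2.011 -0.759 -1.132]
0.7 [-2.209 -0.976 -1.239]
0.6 [-2.387 -1.213 -1.333]
0.5 [-2.545 -1.47  -1.415]
0.4 [-2.679 -1.743 -1.482]
0.3 [-2.789 -2.03  -1.536]
0.2 [-2.874 -2.328 -1.574]
0.1 [-2.934 -2.633 -1.598]
-0.0 [-2.966 -2.943 -1.606]
```

Emit:
{"method": "drive_tool", "body": {"increments": [[1,0,0,0,0,0,0],[1,0,0,0,0,0,0],[1,-0.13,0.01,-0.08,0,0,0],[1,-0.27,0.01,-0.156,0,0,0],[1,-0.54,-0.011,-0.311,0,0,0],[1,-0.807,-0.063,-0.463,0,0,0],[1,-1.069,-0.146,-0.611,0,0,0],[1,-1.323,-0.258,-0.753,0,0,0],[1,-1.566,-0.398,-0.888,0,0,0],[1,-1.566,-0.398,-0.888,0,0,0],[1,-1.566,-0.398,-0.888,0,0,0]]}}

```text
t: 13.2
tool_pos: [0.5061, -0.0372, 0.1431]
orientation: [0.081, 2.613, -0.024]
force: [1.7, -4.1, 1.5]
opening: 0.0114
```

```bash
python3 - <<'E'
from h import *
rel();print(robot.read_state()['q'])
shot('scene','s12');crop('s12',190,110,310,250,5,'s12c')
E
```

```text
t 13.2 seat xyz mm [ 6.57 84.62 48.59] foot z -31.81 rot err deg [-0.11  0.21 -0.04] F seat [ 2.5 -4.   0.3] T [-0.78 -0.33  0.  ] op 11.36
[-0.23358497 -0.57499163  2.36448911  0.11421706  0.83425495 -1.79641349]
```

View pics/s12c.png

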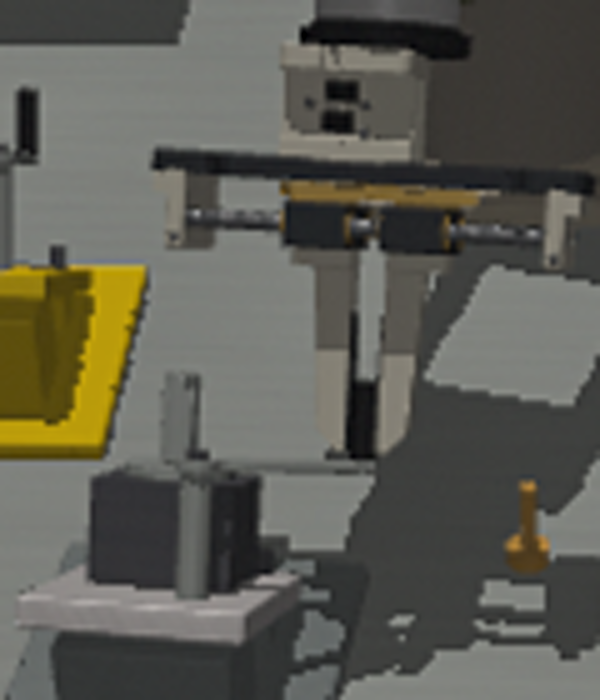

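Emit:
{"method": "drive_tool", "body": {"increments": [[1,-0.23,-0.168,-0.127,0,0.03,0],[1,-0.445,-0.361,-0.244,0,0.06,0],[1,-0.643,-0.578,-0.351,0,0.09,0],[1,-0.821,-0.815,-0.445,0.01,0.12,0],[1,-0.979,-1.072,-0.527,0.01,0.15,0],[1,-1.113,-1.345,-0.594,0.01,0.17,0],[1,-1.223,-1.632,-0.648,0.01,0.17,0],[1,-1.308,-1.93,-0.686,0.01,0.17,0],[1,-1.308,-1.93,-0.686,0.01,0.17,0],[1,-1.308,-1.93,-0.686,0.01,0.17,0]]}}

```text
t: 14.08
tool_pos: [0.4727, -0.0849, 0.125]
orientation: [0.086, 2.786, -0.016]
force: [-4.3, 0.3, 5.8]
opening: 0.0117
```

```bash
python3 - <<'E'
from h import *
rel();print(robot.read_state()['q'])
shot('scene','s13');crop('s13',190,110,310,250,5,'s13c')
shot('wrist','w13')
E
```

```text
t 14.08 seat xyz mm [-28.76  34.94  48.16] foot z -32.24 rot err deg [-0.06 -9.72 -0.03] F seat [-0.9  0.1  7.2] T [-0.09  0.21  0.02] op 11.75
[-0.35946799 -0.47060527  2.28154263  0.12077188  0.99414704 -1.91708429]
```

View pics/s13c.png

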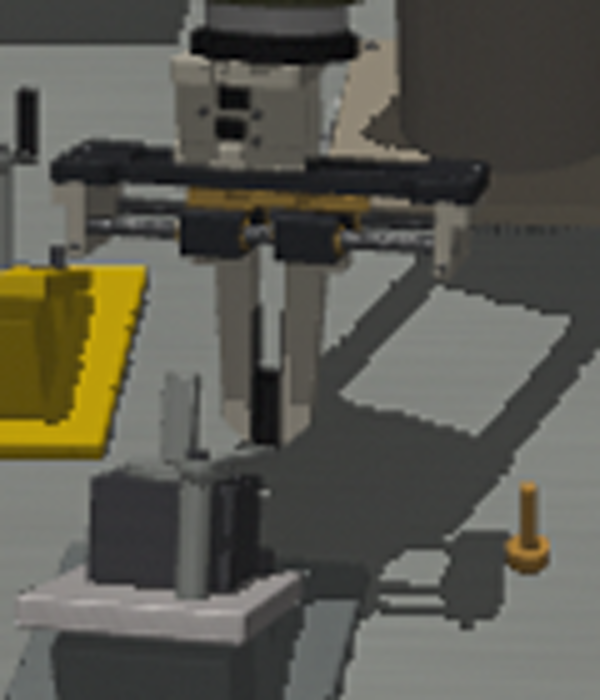

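View pics/w13.png

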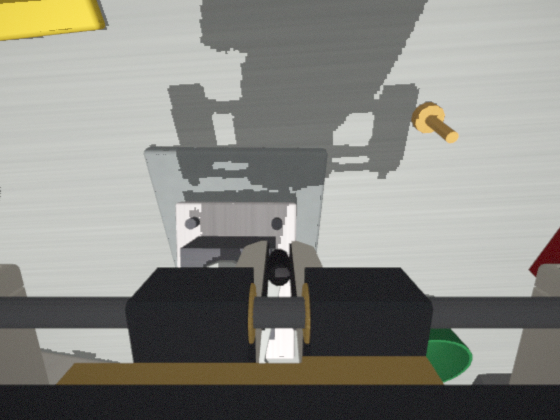

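Emit:
{"method": "drive_tool", "body": {"increments": [[1,-0.04,-0.15,0.03,0,0,0],[1,-0.08,-0.305,0.02,0,0,0],[1,-0.1,-0.46,0.01,0,0,0],[1,-0.11,-0.58,0.01,0,0,0],[1,-0.11,-0.66,0.01,0,0,0],[1,-0.11,-0.7,0.01,0,0,0],[1,-0.11,-0.7,0.01,0,0,0]]}}

```text
t: 14.77
tool_pos: [0.4692, -0.1006, 0.1239]
orientation: [0.086, 2.789, -0.011]
force: [-0.8, 9.6, -0.7]
opening: 0.0116
```

```bash
python3 - <<'E'
from h import *
rel()
E
```

```text
t 14.77 seat xyz mm [-31.55  19.09  48.49] foot z -31.91 rot err deg [ 0.15 -9.85 -0.07] F seat [-1.5  9.5  0.1] T [ 1.52  0.08 -0.2 ] op 11.64
```

Emit:
{"method": "drive_tool", "body": {"increments": [[1,0,-0.04,0,0,0,0],[1,0,-0.04,0,0,0,0],[1,0,-0.04,0,0,0,0]]}}

```text
t: 15.02
tool_pos: [0.4692, -0.1008, 0.1239]
orientation: [0.085, 2.789, -0.009]
force: [-1.2, 12.7, 0.4]
opening: 0.0115
```

```bash
python3 - <<'E'
from h import *
rel()
shot('scene','s14');crop('s14',190,110,310,250,5,'s14c')
E
```

```text
t 15.02 seat xyz mm [-31.56  18.93  48.45] foot z -31.95 rot err deg [ 0.22 -9.86 -0.06] F seat [-1.5 12.6  1.3] T [ 2.27  0.11 -0.41] op 11.52
```

View pics/s14c.png

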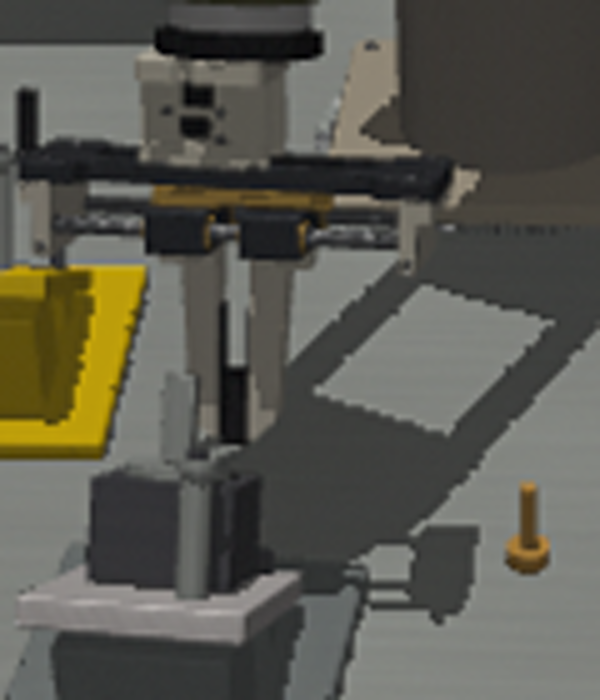

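Emit:
{"method": "drive_tool", "body": {"increments": [[0.6,0,0,0,0,0,0],[0.6,0,0,0,0,0,0],[0.6,0,0,0,0,0,0],[0.6,0,0,0,0,0,0],[0.6,0,0,0,0,0,0],[0.6,-0.1,0.06,0.2,0,0,0],[0.6,-0.25,0.06,0.5,0,0,0],[0.6,-0.5,0.06,1.0,0,0,0],[0.6,-0.75,0.06,1.5,0,0,0],[0.6,-1.0,0.06,2.0,0,0,0],[0.6,-1.1,0.06,2.8,0,0,0],[0.6,-1.1,0.06,3.6,0,0,0],[0.6,-1.1,0.06,3.6,0,0,0],[0.6,-1.1,0.06,3.6,0,0,0]]}}

```text
t: 16.23
tool_pos: [0.4432, -0.1022, 0.2172]
orientation: [0.086, 2.782, -0.019]
force: [0.1, 1.0, -0.3]
opening: 0.037
```

```bash
python3 - <<'E'
from h import *
rel(); print(robot.read_state()['q'])
shot('wrist','w15');crop('w15',190,160,370,280,4,'w15c')
shot('scene','s15');crop('s15',190,130,300,250,6,'s15c')
shot('top','t15')
E
```

```text
t 16.23 seat xyz mm [ -7.27  15.91 142.19] foot z 61.79 rot err deg [-0.14 -9.49  0.01] F seat [-0.1  1.  -0.3] T [ 0.03  0.04 -0.07] op 36.98
[-0.43916319 -0.65063184  2.22663744  0.13500683  1.23295317 -1.97186117]
```

View pics/w15.png

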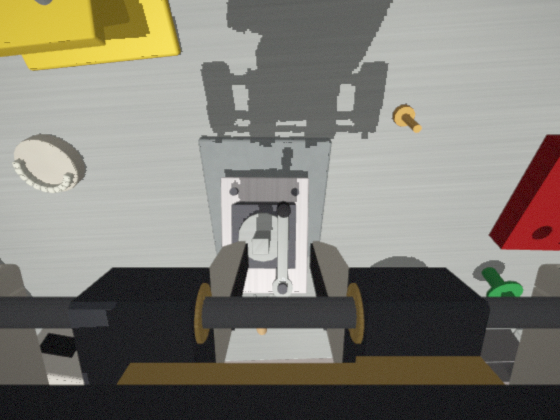

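View pics/s15c.png

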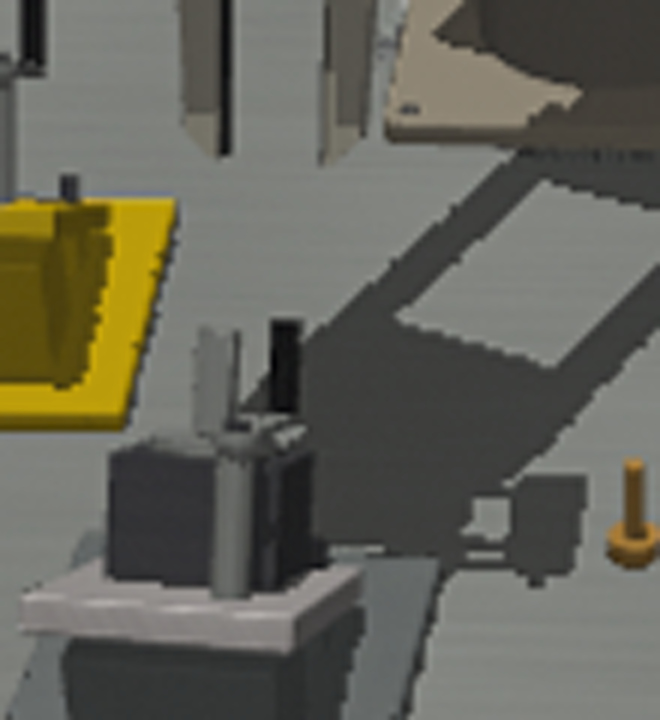

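View pics/t15.png

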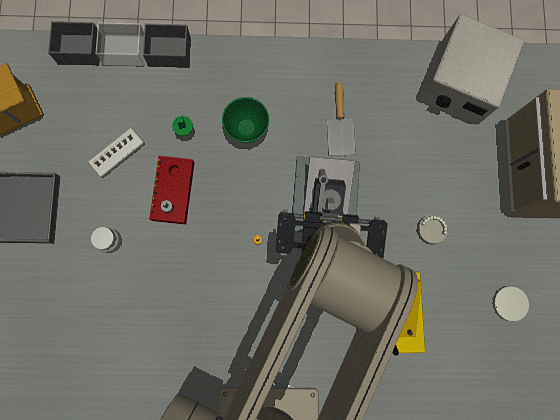

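```bash
python3 - <<'E'
from h import *
crop('w15',220,170,320,300,6,'w15d')
S=seatS();N=np.array([2.9,-1.75,1.6])
for a in (0,.05,.1):
    P=np.array([[44-78*np.cos(a),20+78*np.sin(a),15],[44-78*np.cos(a),20+78*np.sin(a),51],[44,20,15]])+N
    print(a,((proj('w15',B0+P@S.T/1000)-[219.6,169.6])*6).round(0).tolist())
for h in (0,2,5):
    P=np.array([(-24,0,h),(-24,0,h+6),(-7,0,h+46),(0,-24,h+6),(-32,-32,0),(-32,32,0)])+[0.4,0,.9];print(h,((proj('w15',B0+P@S.T/1000)-[219.6,169.6])*6).round(0).tolist())
E
```

```text
0 [[375.0, 223.0], [377.0, 247.0], [374.0, 707.0]]
0.05 [[400.0, 224.0], [406.0, 247.0], [374.0, 707.0]]
0.1 [[425.0, 226.0], [435.0, 250.0], [374.0, 707.0]]
0 [[264.0, 260.0], [262.0, 264.0], [247.0, 416.0], [116.0, 410.0], [70.0, 212.0], [457.0, 212.0]]
2 [[263.0, 262.0], [261.0, 266.0], [246.0, 419.0], [114.0, 412.0], [70.0, 212.0], [457.0, 212.0]]
5 [[262.0, 264.0], [260.0, 268.0], [245.0, 423.0], [112.0, 416.0], [70.0, 212.0], [457.0, 212.0]]
```

View pics/w15d.png

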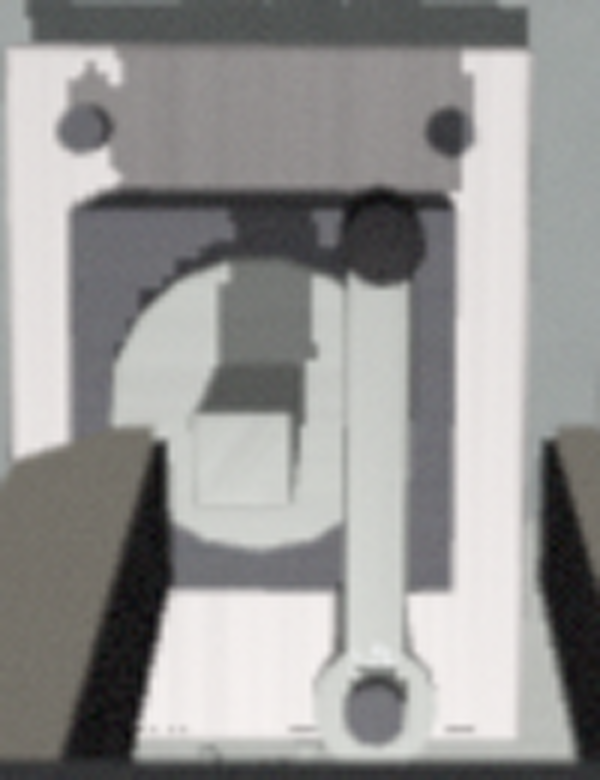

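```bash
python3 - <<'E'
from h import *
print(robot.close_job())
E
```

```text
the job is handed in; nothing more can be done
None
```

The cartridge is home in the slanted head's bore, and the strap was then swung to its stop over the flange. I handed the job in at about 16 s with the gripper clear of everything.

**Cartridge:** It entered the bore after one sideways correction by feel of about 0.5 mm. I slid it down until the flange met the face. That contact peaked at about 44 N along the bore at the wrist, a little above what I intended but well under the 120 N limit. The last wrist picture puts the flange within about 1 mm of fully home.

**Strap:** I gripped the knob and swung it through its arc to a hard stop. An extra push raised the force from 9.5 to 12.6 N and moved the knob only about 0.2 mm. The final picture shows the bar over the flange at about 0.01 rad. It cleared the flange on the way, which also indicates the cartridge is home.

**Bench:** The last overhead picture shows the mandrel, green look-alike, bowl, screw, tabs, jar, model and spatula where they started. The arm hides part of the yellow stand in that view. I never went near it, and the part in view looks unmoved.

**Disagreements:** The cameras differed by about 2 to 4 mm on the depth of the bore face and on the tang position. I settled those by touch and by closer wrist views. No check failed.

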